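# Weigh out grinding balls and charge the mill jar

### The arm

A 7-joint arm with a two-finger parallel gripper is mounted at the origin on the work surface. World frame = base frame: x ahead of the robot, y to its left, z up, the work surface at z = 0. Lengths are in m, angles in rad, forces in N, time in s.
With the tool pointing down it reaches from about 0.425 to 1.025 m from the base axis. Payload 9.4 kg.
Tool frame: the origin (TCP) lies at the very end of the fingers, on their centre line; the grasp point (between the pads) lies 19 mm behind it; z points along the fingers, y is the line along which they close (so a half turn about z gives the same grasp; the last joint's range is limited). The gripper opens to 93 mm and grips with 3 to 60 N. Pads are 15 mm wide; open, the fingers measure 128 mm over their backs; the gripper's body (75 mm by 188 mm) begins 65 mm behind the grasp point.
Start: joints at [1.16, 0.599, -0.003, 1.599, 0.002, 0.943, -0.08], TCP at [0.238, -0.685, 0.219] pointing down, gripper open.
Joint ranges: [-2.57, 2.57], [-0.35, 1.97], [-1.29, 1.29], [0.11, 2.56], [-1.05, 4.19], [0.11, 1.86], [-2.63, 2.63]. Speed limits (rad/s): [2.22, 2.22, 3.01, 3.01, 3.14, 3.14, 3.14].

### API

Orientations are given as a rotation vector (axis times angle).
In Python, from station import bot gives the robot as it stands.
- The arm moves only by the shell command python3 -m crank 'ROWS' [FORCE]. ROWS is JSON, a list of rows, each a list of 7 numbers: the finger opening in cm, from 0 to 9.3, then the shift along the tool's x, y, z in cm, then the turn, a rotation vector about the tool's x, y, z in degrees. A call has 1 to 5 rows; each row shifts and turns the commanded pose from where the row before left it, along the tool's axes as they then stand; what a row does not reach is not made up. A row lasts 1/10 s, in which the tool goes at most 50 mm and 8.59 degrees, less where a joint would pass 70% of its speed; a pose out of reach is approached as far as the arm can. A call is refused whole if a number of a shift passes 5 or a number of a turn 8.59, either way. A call with a gripper value outside its range is refused whole. The fingers move at their own pace and stop on an object; FORCE is the grip in N (left out, the last holds). Time passes only in rows, so rows that do not move let the fingers close. It gives the time, the measured TCP pose, the force, the opening and the grip force at its end, in the units of the state.
- bot.sense(): the state, without advancing time (a new reading comes with each control period).
- bot.grab_frame(name): name is "scene" or "top"; returns (picture, depth): 480x640x3 uint8, red, green, blue; 480x640 float32, m along the optical axis (not along the pixel's ray), 0 where there is no reading.
- bot.camera_info(name): a dict with "vertical_fov" (degrees; the focal length in pixels is half the picture's height over the tangent of half this angle, whatever the lens; pixels are square), "cx", "cy" (the principal point, pixels), "eye" and "orientation" of the camera in the world. Camera axes: x right, y up, looking along -z (the intrinsics and any distortion apply to the point x, -y, -z); pixel columns grow to the right and rows downward; lengths in m; the calibration is good to about 2 mm. A picture is of the moment at which its call begins. camera_info takes no time and is no camera call.
- bot.hand_in(): hands the job in; it is judged then, once.
The state is a dict: "t": time; "joints": joint angles; "joint_velocities": joint speeds; "tau": joint torques, N m; "eef_pos": TCP position; "ee_rot": TCP orientation; "wrist_force": force on the tool from outside, world axes, zero at the start; "wrist_torque": the same for the moment, N m; "finger_gap": opening from 0.0 (shut) to 1.0 (fully open); "grasp_force": force on a finger pad.
Only numpy, scipy, OpenCV 4.12 (cv2) and the standard library are available. Lean on these libraries where they do the work, as an engineer would, in place of code of your own. Each camera call takes 0.05 s, during which the arm holds its last target. There are 200 camera calls.

### The job

Open the drawer, put every white grinding ball that is in it into the steel bowl on the balance so that they are all weighed together, then lift the bowl by its handle, carry them over together and pour them through the green funnel into the clear jar. Afterwards set the empty bowl back upright on the balance pan, towards its middle, and push the drawer fully shut, leaving the bottles and the white jar where they are.

Things in the scene. Friction and masses are not known exactly. Their poses are not given: they have to be found in the camera images.
- chest: Fixed low drawer unit of light wood, 240 (x, deep) x 270 (y, wide) x 100 mm tall, standing on the bench. Origin: centre of its underside; its -x side is the drawer front, and the drawer slides out along its -x axis.
- chest_drawer0 (a joint): Its only drawer, in m: 0 is shut, 0.166 is fully open. Inside is a blue insert covering the front part of the drawer, its flat top 42 mm above the bench, with a row of five square pockets across the drawer, 42 mm apart, 48 mm behind the inside of the drawer front; drawer side walls end 78 mm above the bench, the drawer front 89 mm.
- chest_drawer0_handle (a point): Middle of the drawer's bar handle: a horizontal steel bar 11 mm thick and 120 mm long, parallel to the drawer front and 35 mm out from it, 62 mm above the bench. Moves with the drawer. Axes as the chest's.
- balance: Fixed orange laboratory balance, 250 (x) x 210 (y) mm, steel pan on top. Origin: centre of its underside.
- pan (a point): Centre of the top face of the balance's square steel pan, 190 x 190 mm, 62 mm above the bench.
- bowl: Loose steel weighing bowl with a flat black handle: foot 56 mm across, sides flaring straight out to a rim 124 mm across, 40 mm tall, 2 mm wall, 0.2 kg. Origin: centre of its underside; z up out of its mouth; the handle points along its -y.
- bowl_grip (a point): Point to hold on the bowl's handle, 102 mm from the bowl's centre along its -y and 34 mm above its underside. The handle is 18 mm wide (bowl x), 12 mm thick (z), and runs from 58 to 126 mm from the bowl's centre.
- stand: Fixed grey base plate 130 x 200 mm with the clear jar, the green funnel above it, and on its +y side, 96 mm from the jar axis, a thin steel rod up to 163 mm. Origin: on the bench, on the axis of jar and funnel.
- funnel_mouth (a point): Centre of the funnel's open mouth, 150 mm above the bench; the mouth is 156 mm across outside, about 150 mm inside; it narrows to a 46 mm wide spout just above the jar.
- jar_floor (a point): Centre of the jar's inner floor, 13 mm above the bench. The jar is clear, 50 mm wide inside, its rim 82 mm above the bench.
- ball1: White ceramic grinding ball, 22 mm across, 33 g. Origin: its centre. Lies in one of the pockets of the drawer insert, its centre 50 mm above the bench. Between three and five balls are present.
- ball2: White ceramic grinding ball, 22 mm across, 33 g. Origin: its centre. Lies in one of the pockets of the drawer insert, its centre 50 mm above the bench. Between three and five balls are present.
- ball3: White ceramic grinding ball, 22 mm across, 33 g. Origin: its centre. Lies in one of the pockets of the drawer insert, its centre 50 mm above the bench. Between three and five balls are present.
- ball4: White ceramic grinding ball, 22 mm across, 33 g. Origin: its centre. Lies in one of the pockets of the drawer insert, its centre 50 mm above the bench. Between three and five balls are present.
- ball5: White ceramic grinding ball, 22 mm across, 33 g. Origin: its centre. Lies in one of the pockets of the drawer insert, its centre 50 mm above the bench. Between three and five balls are present.
- bottle_a: Loose bystander: small square bottle 42 x 42 mm and 72 mm tall, white contents, cork stopper, origin at the centre of its underside. Leave it alone.
- bottle_b: Loose bystander: small square bottle 42 x 42 mm and 72 mm tall, dark contents, cork stopper, origin at the centre of its underside. Leave it alone.
- big_jar: Loose bystander: round white jar with black cap, 84 mm across, 120 mm tall, origin at the centre of its underside. Leave it alone.

How it is judged:
On the way, in this order (a step that is already met when the one before it is completed fails the run):
1. the drawer is pulled open by at least 9 cm (value of joint chest_drawer0 above 0.09 m), for 0.2 s.
2. all the balls lie in the bowl while it stands on the balance pan (horizontal distance between bowl and pan below 0.07 m and z of bowl in the frame of pan between -0.006 and 0.006 m and angle between bowl's own z axis and vertical below 0.1 rad and horizontal distance between each of ball1, ball2, ball3, ball4, ball5 and bowl below 0.058 m and z of ball1 in the frame of bowl between 0.005 and 0.065 m and z of ball2 in the frame of bowl between 0.005 and 0.065 m and z of ball3 in the frame of bowl between 0.005 and 0.065 m and z of ball4 in the frame of bowl between 0.005 and 0.065 m and z of ball5 in the frame of bowl between 0.005 and 0.065 m), for 0.3 s.
3. the bowl, with all the balls in it, is lifted and held near or over the funnel (height (world z) of bowl above 0.13 m and horizontal distance between bowl and funnel_mouth below 0.2 m and distance between each of ball1, ball2, ball3, ball4, ball5 and bowl below 0.085 m), for 0.1 s.
4. all the balls are in the jar (horizontal distance between each of ball1, ball2, ball3, ball4, ball5 and jar_floor below 0.03 m and z of ball1 in the frame of jar_floor between -0.005 and 0.08 m and z of ball2 in the frame of jar_floor between -0.005 and 0.08 m and z of ball3 in the frame of jar_floor between -0.005 and 0.08 m and z of ball4 in the frame of jar_floor between -0.005 and 0.08 m and z of ball5 in the frame of jar_floor between -0.005 and 0.08 m), for 0.2 s.
At the end, for the whole second after the job is handed in: Every ball present is in the clear jar below the funnel; the bowl stands upright and still on the balance pan (centre within 70 mm of the pan's centre); the drawer is shut to within 8 mm (all of step 4 and horizontal distance between bowl and pan below 0.07 m and z of bowl in the frame of pan between -0.006 and 0.006 m and angle between bowl's own z axis and vertical below 0.1 rad and linear speed of bowl below 0.02 m/s and value of joint chest_drawer0 below 0.008 m); the robot touches nothing.
It fails at once if a bystander (bottle_a) is moved by more than 3 cm or tipped over (distance of bottle_a from where it was at the start of the episode above 0.03 m or angle between bottle_a's own z axis and vertical above 0.5 rad).
It fails at once if a bystander (bottle_b) is moved by more than 3 cm or tipped over (distance of bottle_b from where it was at the start of the episode above 0.03 m or angle between bottle_b's own z axis and vertical above 0.5 rad).
It fails at once if a bystander (big_jar) is moved by more than 3 cm or tipped over (distance of big_jar from where it was at the start of the episode above 0.03 m or angle between big_jar's own z axis and vertical above 0.5 rad).
Of ball1, ball2, ball3, ball4, ball5 only 3 to 5 are there at a start; the rules pass over those that are not, and their reading is None.
At some moment in a run one of bowl may be knocked a few centimetres aside while the robot is not near it.
It also fails if it takes over 200 s, if anything falls off the work surface, if the arm or the gripper's body presses on something with over 40 N, if the wrist force passes 120 N, or if a joint passes its speed limit or range.

## Working session

There is one attempt and no reset: what is moved stays moved. The work goes in short steps, Python scripts to look and compute and a shell command to move; the robot and the scene stay as the last step left them, time stands still between calls to the robot, and variables do not carry over. Pictures are saved under pics/ and viewed, at most 17 in all, crops included, and the job is handed in when it is done.

```bash
mkdir -p pics; ls
cat > h.py <<'E'
import numpy as np,cv2
from scipy.spatial.transform import Rotation as R
from station import bot
E
python3 - <<'E'
from h import *
for n in("scene","top"):
    print(n,bot.camera_info(n)); im,d=bot.grab_frame(n); cv2.imwrite(f"pics/{n}0.png",im[:,:,::-1]); np.savez(f"{n}0.npz",im=im,d=d); print((d>0).mean())
print(bot.sense())
E
```

```text
pics
scene {'vertical_fov': 57.43689990286112, 'cx': 314.6198813413699, 'cy': 237.4442230810488, 'eye': array([ 1.0555702 , -0.5980536 ,  0.89441472]), 'orientation': array([0.7297125 , 0.22364513, 0.60538367])}
0.9959830729166667
top {'vertical_fov': 47.172169948702155, 'cx': 312.3231006110713, 'cy': 233.97705247957714, 'eye': array([0.43429164, 0.01636385, 1.35824003]), 'orientation': array([ 0.10067752, -0.12373745, -1.58397227])}
0.9958235677083334
{'t': 0.1, 'joints': array([ 1.16030502,  0.60001987, -0.00256582,  1.60001853,  0.00180474,
        0.94287749, -0.07980882]), 'joint_velocities': array([ 7.77599048e-04, -1.59625571e-03, -2.89523848e-04, -5.58634219e-05,
       -3.94663156e-04, -1.06346869e-03, -5.66409529e-04]), 'tau': array([ 5.66591945e-03, -7.66552734e+01,  1.50271352e+00, -2.52939230e+01,
       -5.22309216e-02,  1.35257113e-02,  4.31246156e-05]), 'eef_pos': array([ 0.23739593, -0.68459629,  0.21787543]), 'ee_rot': array([-3.09666169e+00, -5.21784945e-01,  5.22223297e-04]), 'wrist_force': array([0.36806531, 1.14941908, 0.14169322]), 'wrist_torque': array([0.01182568, 0.02484912, 0.02999435]), 'grasp_force': 0.0, 'finger_gap': 0.9980371798608143}
```

View pics/scene0.png

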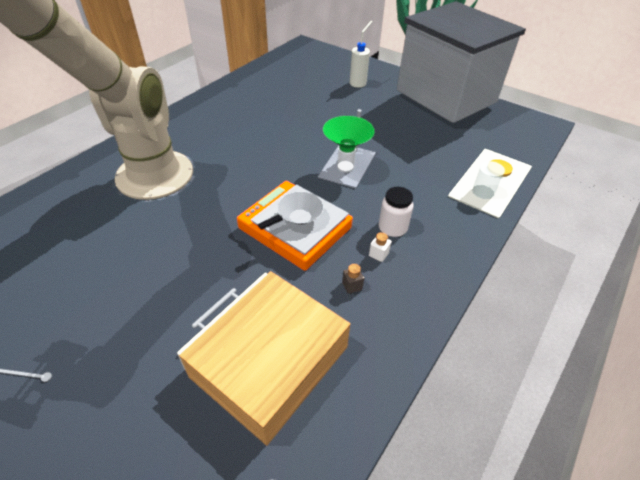

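View pics/top0.png

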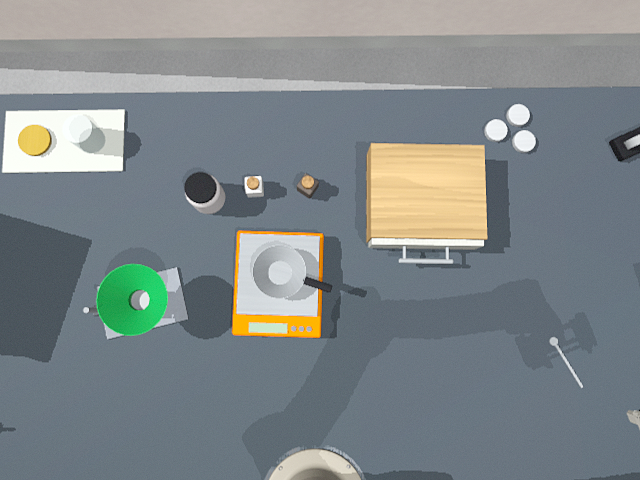

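The top view shows +x up and +y left. The handle bar is at about (427,261), the bowl at (279,271) with its handle towards (330,287), the funnel at (132,299), the chest at (427,195), the bottles at (254,186) and (308,184), and the big jar at (203,190).

```bash
cat >> h.py <<'E'
def ray(n,uv):
    c=bot.camera_info(n); f=240/np.tan(np.radians(c["vertical_fov"]/2)); uv=np.atleast_2d(np.asarray(uv,float))
    d=np.c_[(uv[:,0]-c["cx"])/f,-(uv[:,1]-c["cy"])/f,-np.ones(len(uv))]
    return np.array(c["eye"]),R.from_rotvec(c["orientation"]).apply(d)
def onz(n,uv,z):
    e,d=ray(n,uv); return e+d*((z-e[2])/d[:,2])[:,None]
def cloud(n,d):
    v,u=np.mgrid[:480,:640]; e,r=ray(n,np.c_[u.ravel(),v.ravel()]); return (e+r*d.ravel()[:,None]).reshape(480,640,3)
E
python3 - <<'E'
from h import *
np.set_printoptions(precision=4,suppress=True)
z=np.load("top0.npz"); im,d=z["im"],z["d"]; P=cloud("top",d); hsv=cv2.cvtColor(im,cv2.COLOR_RGB2HSV)
def comp(m,zr,name,box):
    x0,y0,x1,y1=box; k=np.zeros((480,640),bool); k[y0:y1,x0:x1]=1
    m=m&k&(P[...,2]>zr[0])&(P[...,2]<zr[1]); v,u=np.nonzero(m)
    if len(u)<5: print(name,len(u));return
    r=cv2.minAreaRect(np.c_[u,v].astype(np.float32)); zz=np.median(P[m][:,2])
    print(name,len(u),"z",zz,"ctr",onz("top",[r[0]],zz)[0,:2],"corners",onz("top",cv2.boxPoints(r),zz)[:,:2].round(3).tolist())
T=np.ones((480,640),bool)
comp(T,(.04,.075),"handle",(395,250,460,270))
comp(T,(.09,.11),"chesttop",(350,130,500,250))
comp(hsv[...,1]<70,(.055,.07),"pan",(225,220,330,330))
comp(T,(.095,.112),"rim",(225,220,330,300))
comp(hsv[...,2]<70,(.08,.115),"bowlhandle",(295,265,345,300))
comp((hsv[...,1]>150),(.145,.16),"funnelrim",(80,250,185,350))
comp((hsv[...,1]>150)&(hsv[...,0]>45)&(hsv[...,0]<75),(.05,.2),"funnel",(80,250,185,350))
comp(T,(.11,.13),"bigjar",(170,160,240,220))
comp(T,(.05,.085),"bottleA",(235,165,275,205))
comp(T,(.05,.085),"bottleB",(290,165,330,205))
comp((hsv[...,1]>180)&(hsv[...,0]<20),(.03,.07),"balance",(220,220,335,345))
for u,v in[(427,261),(427,200),(279,271),(318,284),(280,275)]: print(u,v,P[v,u])
E
```

```text
handle 303 z 0.06555603988970038 ctr [ 0.5629 -0.2726] corners [[0.578, -0.209], [0.576, -0.338], [0.548, -0.336], [0.55, -0.208]]
chesttop 10882 z 0.09939351820198994 ctr [ 0.7066 -0.2766] corners [[0.831, -0.144], [0.827, -0.421], [0.585, -0.406], [0.589, -0.137]]
pan 4615 z 0.06193128839111339 ctr [0.5128 0.078 ] corners [[0.413, 0.178], [0.628, 0.168], [0.616, -0.025], [0.4, -0.01]]
rim 709 z 0.09994527841582768 ctr [0.5335 0.0506] corners [[0.584, 0.144], [0.605, -0.028], [0.483, -0.042], [0.464, 0.128]]
bowlhandle 185 z 0.10139972922771867 ctr [ 0.499  -0.0138] corners [[0.502, 0.019], [0.517, 0.013], [0.496, -0.046], [0.481, -0.041]]
funnelrim 606 z 0.14783413822091918 ctr [0.4708 0.3923] corners [[0.548, 0.471], [0.546, 0.318], [0.394, 0.315], [0.397, 0.465]]
funnel 3586 z 0.1324116083721707 ctr [0.4713 0.3971] corners [[0.55, 0.477], [0.547, 0.322], [0.394, 0.319], [0.397, 0.471]]
bigjar 783 z 0.11926988788145287 ctr [0.7256 0.2536] corners [[0.726, 0.303], [0.777, 0.254], [0.726, 0.204], [0.675, 0.254]]
bottleA 185 z 0.06929187806228931 ctr [0.7423 0.136 ] corners [[0.762, 0.155], [0.762, 0.117], [0.722, 0.117], [0.723, 0.155]]
bottleB 188 z 0.06891947919753239 ctr [0.743  0.0048] corners [[0.739, 0.031], [0.77, 0.009], [0.747, -0.022], [0.716, 0.001]]
balance 643 z 0.045620113971751364 ctr [0.5046 0.08  ] corners [[0.388, 0.188], [0.635, 0.181], [0.625, -0.031], [0.378, -0.019]]
427 261 [ 0.5507 -0.2736  0.0692]
427 200 [ 0.6902 -0.2724  0.104 ]
279 271 [0.5331 0.0757 0.0636]
318 284 [ 0.4991 -0.0146  0.1023]
280 275 [0.5237 0.0735 0.0629]
```

```bash
cat >> h.py <<'E'
def to(*p,yaw=None):
    """remaining shift (cm) in tool axes, turn about tool (deg)"""
    s=bot.sense(); q=R.from_rotvec(s["ee_rot"]); t=q.apply(np.array(p)-s["eef_pos"],inverse=True)*100
    X=q.as_matrix()[:,0]; a=np.degrees(np.arctan2(X[1],X[0]))
    print("t",round(s["t"],1),"pos",s["eef_pos"].round(4),"yaw",a.round(2),"shift",t.round(2),"gap",round(s["finger_gap"]*9.3,2),"F",s["wrist_force"].round(1))
E
python3 -m crank '[[2.4,0,0,0,0,0,-7.8],[2.4,0,0,0,0,0,-7.8],[2.4,0,0,0,0,0,-7.8],[2.4,0,0,0,0,0,-7.8],[2.4,0,0,0,0,0,-7.8]]'
python3 -m crank '[[2.4,0,0,0,0,0,-7.8],[2.4,0,0,0,0,0,-7.8],[2.4,0,0,0,0,0,-7.8],[2.4,0,0,0,0,0,-7.8],[2.4,0,0,0,0,0,0]]'
python3 -c "
from h import *
to(.554,-.273,.15)"
```

```text
t: 0.6
eef_pos: [0.2374, -0.6847, 0.2181]
ee_rot: [-2.741, -1.533, -0.0]
wrist_force: [-0.1, -0.8, 0.2]
finger_gap: 0.619
grasp_force: 0.0
t: 1.1
eef_pos: [0.237, -0.6849, 0.2181]
ee_rot: [-2.232, -2.209, -0.001]
wrist_force: [-0.1, 0.6, 0.2]
finger_gap: 0.261
grasp_force: 0.0
t 1.1 pos [ 0.237  -0.6849  0.2181] yaw 89.41 shift [41.5  31.27  6.84] gap 2.43 F [-0.1  0.6  0.2]
```

```bash
python3 -m crank '[[2.4,3.46,2.6,0,0,0,0],[2.4,3.46,2.6,0,0,0,0],[2.4,3.46,2.6,0,0,0,0],[2.4,3.46,2.6,0,0,0,0],[2.4,3.46,2.6,0,0,0,0]]' >/dev/null
python3 -m crank '[[2.4,3.46,2.6,0,0,0,0],[2.4,3.46,2.6,0,0,0,0],[2.4,3.46,2.6,0,0,0,0],[2.4,3.46,2.6,0,0,0,0],[2.4,3.46,2.6,0,0,0,0]]'>/dev/null
python3 -m crank '[[2.4,3.46,2.6,0,0,0,0],[2.4,3.46,2.6,0,0,0,0],[2.4,0,0,3.4,0,0,0],[2.4,0,0,3.4,0,0,0],[2.4,0,0,0,0,0,0]]'
python3 - <<'E'
from h import *
to(.554,-.273,.05)
im,d=bot.grab_frame("scene"); cv2.imwrite("pics/s1.png",cv2.resize(im[240:400,140:340,::-1],(800,640))[:600])
E
```

```text
t: 2.6
eef_pos: [0.5522, -0.2723, 0.1469]
ee_rot: [-2.233, -2.201, 0.004]
wrist_force: [-0.9, 0.6, 0.3]
finger_gap: 0.258
grasp_force: 0.0
t 2.6 pos [ 0.5522 -0.2723  0.1469] yaw 89.18 shift [-0.1   0.25  9.68] gap 2.4 F [-0.9  0.6  0.3]
```

View pics/s1.png

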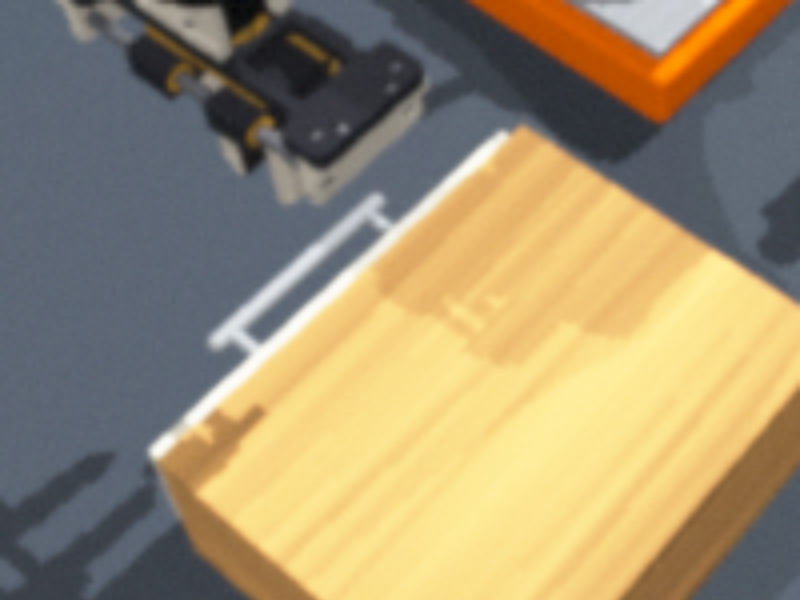

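Run:
```python
from h import *
im=np.load("top0.npz")["im"]
for u in(415,427,440):
    print(u,[(v,int(im[v,u].sum())//3,*onz("top",[[u,v]],.0675)[0,:1].round(4),*onz("top",[[u,v]],.089)[0,:1].round(4)) for v in range(236,268)])
```

```text
415 [(236, 199, np.float64(0.6109), np.float64(0.6079)), (237, 161, np.float64(0.6085), np.float64(0.6056)), (238, 178, np.float64(0.6061), np.float64(0.6032)), (239, 237, np.float64(0.6037), np.float64(0.6009)), (240, 249, np.float64(0.6013), np.float64(0.5985)), (241, 246, np.float64(0.5989), np.float64(0.5961)), (242, 247, np.float64(0.5965), np.float64(0.5938)), (243, 252, np.float64(0.5941), np.float64(0.5914)), (244, 223, np.float64(0.5917), np.float64(0.5891)), (245, 142, np.float64(0.5893), np.float64(0.5867)), (246, 131, np.float64(0.5869), np.float64(0.5844)), (247, 139, np.float64(0.5846), np.float64(0.5821)), (248, 120, np.float64(0.5822), np.float64(0.5797)), (249, 89, np.float64(0.5798), np.float64(0.5774)), (250, 84, np.float64(0.5774), np.float64(0.575)), (251, 87, np.float64(0.575), np.float64(0.5727)), (252, 98, np.float64(0.5726), np.float64(0.5703)), (253, 108, np.float64(0.5703), np.float64(0.568)), (254, 107, np.float64(0.5679), np.float64(0.5657)), (255, 104, np.float64(0.5655), np.float64(0.5633)), (256, 113, np.float64(0.5631), np.float64(0.561)), (257, 113, 
[... 3165 characters left out ...]
0.567), np.float64(0.5647)), (255, 118, np.float64(0.5646), np.float64(0.5624)), (256, 120, np.float64(0.5622), np.float64(0.5601)), (257, 118, np.float64(0.5598), np.float64(0.5577)), (258, 110, np.float64(0.5575), np.float64(0.5554)), (259, 174, np.float64(0.5551), np.float64(0.5531)), (260, 215, np.float64(0.5527), np.float64(0.5507)), (261, 218, np.float64(0.5503), np.float64(0.5484)), (262, 206, np.float64(0.548), np.float64(0.5461)), (263, 151, np.float64(0.5456), np.float64(0.5438)), (264, 72, np.float64(0.5432), np.float64(0.5414)), (265, 84, np.float64(0.5409), np.float64(0.5391)), (266, 87, np.float64(0.5385), np.float64(0.5368)), (267, 104, np.float64(0.5362), np.float64(0.5345))]
```

```bash
python3 -m crank '[[2.4,0,0,3,0,0,0],[2.4,0,0,2.5,0,0,0],[2.4,0,0,2,0,0,0],[2.4,0,0,1.5,0,0,0],[2.4,0,0,0.9,0,0,0]]'
python3 -m crank '[[0,0,0,0,0,0,0],[0,0,0,0,0,0,0],[0,0,0,0,0,0,0],[0,0,0,0,0,0,0]]' 30
python3 -m crank '[[0,0,-0.5,0,0,0,0],[0,0,-1,0,0,0,0],[0,0,-1,0,0,0,0],[0,0,-1,0,0,0,0],[0,0,-1,0,0,0,0]]'
```

```text
t: 3.15
eef_pos: [0.5547, -0.274, 0.0517]
ee_rot: [2.236, 2.206, 0.0]
wrist_force: [-0.8, -0.1, 1.3]
finger_gap: 0.255
grasp_force: 0.0
t: 3.55
eef_pos: [0.5535, -0.2737, 0.0522]
ee_rot: [-2.235, -2.207, 0.002]
wrist_force: [-4.7, 0.3, 4.3]
finger_gap: 0.108
grasp_force: 30.0
t: 4.05
eef_pos: [0.5091, -0.2723, 0.0522]
ee_rot: [2.233, 2.208, 0.002]
wrist_force: [1.5, 3.2, 4.8]
finger_gap: 0.106
grasp_force: 30.0
```

```bash
python3 -m crank '[[0,0,-2,0,0,0,0],[0,0,-2,0,0,0,0],[0,0,-2,0,0,0,0],[0,0,-2,0,0,0,0],[0,0,-1,0,0,0,0]]'
python3 -m crank '[[0,0,-1,0,0,0,0],[0,0,-1,0,0,0,0],[0,0,-0.3,0,0,0,0],[0,0,0,0,0,0,0],[0,0,0,0,0,0,0]]'
python3 -m crank '[[2.4,0,0,0,0,0,0],[2.4,0,0,0,0,0,0],[2.4,0,0,0,0,0,0],[2.4,0,0,-2,0,0,0],[2.4,0,0,-4,0,0,0]]'
python3 -m crank '[[2.8,0,0,-4,0,0,0],[2.8,-5,0,-2,0,0,0],[2.8,-5,0,0,0,0,0],[2.8,-5,0,0,0,0,0],[2.8,-5,0,0,0,0,0]]'
python3 - <<'E'
from h import *
to(.5,-.273,.15)
im,d=bot.grab_frame("top"); cv2.imwrite("pics/t2.png",cv2.resize(im[200:360,200:500,::-1],(800,427))); np.savez("t2.npz",im=im,d=d)
E
```

```text
t: 4.55
eef_pos: [0.4172, -0.2694, 0.0521]
ee_rot: [-2.231, -2.209, -0.001]
wrist_force: [1.9, 11.3, 8.3]
finger_gap: 0.104
grasp_force: 30.0
t: 5.05
eef_pos: [0.3951, -0.2687, 0.0521]
ee_rot: [-2.23, -2.209, -0.002]
wrist_force: [-0.4, 13.3, 12.2]
finger_gap: 0.108
grasp_force: 30.0
t: 5.55
eef_pos: [0.395, -0.2711, 0.1103]
ee_rot: [-2.231, -2.205, 0.002]
wrist_force: [0.9, -0.9, 0.8]
finger_gap: 0.26
grasp_force: 0.0
t: 6.05
eef_pos: [0.3931, -0.4705, 0.1705]
ee_rot: [2.235, 2.207, -0.001]
wrist_force: [2.1, 0.5, 0.2]
finger_gap: 0.3
grasp_force: 0.0
t 6.0 pos [ 0.3931 -0.4705  0.1705] yaw 89.29 shift [19.88 10.44  2.03] gap 2.79 F [2.1 0.5 0.2]
```

View pics/t2.png

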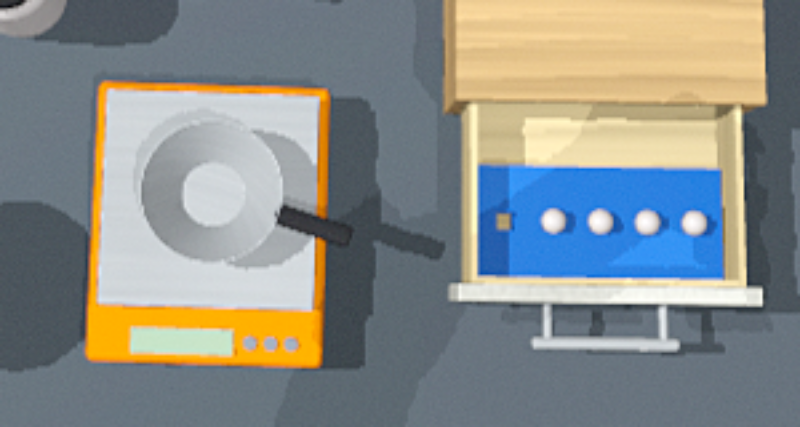

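The drawer is open and holds four balls, at crop x 553, 600, 647 and 694, row 222. The leftmost pocket is empty and the bowl looks unmoved.

```bash
cat >> h.py <<'E'
def bowl(im,d,n="top"):
    """centre of the bowl from dark handle mask, its yaw of the handle"""
    P=cloud(n,d); g=im.max(2)<75
    k=g&(P[...,2]>.085)&(P[...,2]<.115)&(P[...,0]>.38)&(P[...,0]<.68)&(P[...,1]>-.12)&(P[...,1]<.2)
    c,l,st,ce=cv2.connectedComponentsWithStats(k.astype(np.uint8)); i=1+np.argmax(st[1:,4]); v,u=np.nonzero(l==i)
    q=onz(n,np.c_[u,v],.1)[:,:2]; m=q.mean(0); w,V=np.linalg.eigh(np.cov(q.T)); a=V[:,1]*np.sign(-V[1,1]); pr=(q-m)@a
    print("handle n",len(u),"mid",m.round(4),"ext",pr.min().round(3),pr.max().round(3),"dir",a.round(3),np.degrees(np.arctan2(a[1],a[0])).round(1))
    e=pr.max(); tip=m+a*e; print("grip(tip-24mm)",(tip-a*.024).round(4),"centre",(tip-a*.126).round(4))
E
python3 - <<'E'
from h import *
for n in("top",):
    z=np.load("t2.npz"); im,d=z["im"],z["d"]
    P=cloud("top",d); hsv=cv2.cvtColor(im,cv2.COLOR_RGB2HSV)
    k=((hsv[...,1]<70)&(hsv[...,2]>110)); k[:275]=0;k[300:]=0;k[:,:398]=0;k[:,470:]=0
    c,l,st,ce=cv2.connectedComponentsWithStats(k.astype(np.uint8))
    for i in range(1,c):
        if st[i,4]>15: print(ce[i].round(1),st[i,4],onz("top",[ce[i]],.052)[0].round(4))
    bowl(im,d)
    gr=im.astype(int)
    m=(hsv[...,1]>180)&(hsv[...,0]<20)&(P[...,2]>.03)&(P[...,2]<.07); 
    v,u=np.nonzero((hsv[...,1]<40)&(P[...,2]>.055)&(P[...,2]<.068)&(P[...,0]>.42)&(P[...,0]<.66)&(P[...,1]>-.03)&(P[...,1]<.19))
    q=onz("top",np.c_[u,v],.062)[:,:2]; print("pan",np.percentile(q,[1,99],axis=0).round(3))
E
```

```text
[407.2 282.3] 69 [ 0.5022 -0.2278  0.052 ]
[424.8 282.6] 69 [ 0.5009 -0.2698  0.052 ]
[442.3 282.9] 69 [ 0.4993 -0.3116  0.052 ]
[459.9 283. ] 70 [ 0.4984 -0.3536  0.052 ]
handle n 210 mid [ 0.4989 -0.0144] ext -0.032 0.031 dir [-0.311 -0.95 ] -108.1
grip(tip-24mm) [ 0.4967 -0.0212] centre [0.5284 0.0757]
pan [[ 0.433 -0.016]
 [ 0.62   0.172]]
```

```bash
python3 -m crank '[[3.2,4,1.8,0,0,0,0],[3.2,4,1.8,0,0,0,0],[3.2,4,1.8,0,0,0,0],[3.2,4,1.8,0,0,0,0],[3.2,4,1.8,0,0,0,0]]' >/dev/null
python3 -m crank '[[3.2,4.2,1.7,3,0,0,0],[3.2,0,0,3,0,0,0],[3.2,0,0,0,0,0,0]]' >/dev/null
python3 -c "
from h import *
to(.502,-.2278,.046)"
```

```text
t 6.9 pos [ 0.5008 -0.2288  0.1098] yaw 89.48 shift [0.09 0.15 6.38] gap 3.17 F [-0.4  0.7  0.8]
```

```bash
python3 -m crank '[[3.2,0.1,0.1,2,0,0,0],[3.2,0,0,2,0,0,0],[3.2,0,0,1.5,0,0,0],[3.2,0,0,0.6,0,0,0],[3.2,0,0,0,0,0,0]]'
python3 -m crank '[[0,0,0,0,0,0,0],[0,0,0,0,0,0,0],[0,0,0,0,0,0,0],[0,0,0,0,0,0,0]]' 10
python3 -m crank '[[0,0,0,-2,0,0,0],[0,0,0,-3,0,0,0],[0,0,0,-3,0,0,0],[0,0,0,0,0,0,0]]'
python3 -c "
from h import *
to(.5284,.0757,.13)"
```

```text
t: 7.4
eef_pos: [0.503, -0.2306, 0.0517]
ee_rot: [-2.236, -2.206, 0.001]
wrist_force: [0.5, 0.2, -0.3]
finger_gap: 0.343
grasp_force: 0.0
t: 7.8
eef_pos: [0.5038, -0.23, 0.0522]
ee_rot: [2.234, 2.207, 0.0]
wrist_force: [-0.8, -0.1, 2.0]
finger_gap: 0.212
grasp_force: 10.0
t: 8.2
eef_pos: [0.5053, -0.2302, 0.135]
ee_rot: [2.231, 2.204, 0.004]
wrist_force: [0.4, 0.1, -1.3]
finger_gap: 0.208
grasp_force: 9.7
t 8.2 pos [ 0.5053 -0.2302  0.135 ] yaw 89.31 shift [30.62  1.94  0.45] gap 1.94 F [ 0.4  0.1 -1.3]
```

```bash
python3 -m crank '[[0,4.3,0.2,-1,0,0,0],[0,4.4,0.3,0,0,0,0],[0,4.4,0.3,0,0,0,0],[0,4.4,0.3,0,0,0,0],[0,4.4,0.3,0,0,0,0]]' >/dev/null
python3 -m crank '[[0,4.4,0.3,0,0,0,0],[0,4.3,0.2,0,0,0,0],[0,0,0,2,0,0,0],[0,0,0,2.5,0,0,0],[0,0,0,0,0,0,0]]'
python3 - <<'E'
from h import *
to(.5284,.0757,.095)
for n in("scene",):
    im,d=bot.grab_frame(n); cv2.imwrite("pics/s3.png",cv2.resize(im[150:290,200:400,::-1],(800,560)))
E
```

```text
t: 9.2
eef_pos: [0.5243, 0.0763, 0.094]
ee_rot: [-2.231, -2.208, 0.006]
wrist_force: [-1.0, 0.2, -0.3]
finger_gap: 0.208
grasp_force: 9.7
t 9.2 pos [0.5243 0.0763 0.094 ] yaw 89.41 shift [-0.05  0.41 -0.1 ] gap 1.94 F [-1.   0.2 -0.3]
```

View pics/s3.png

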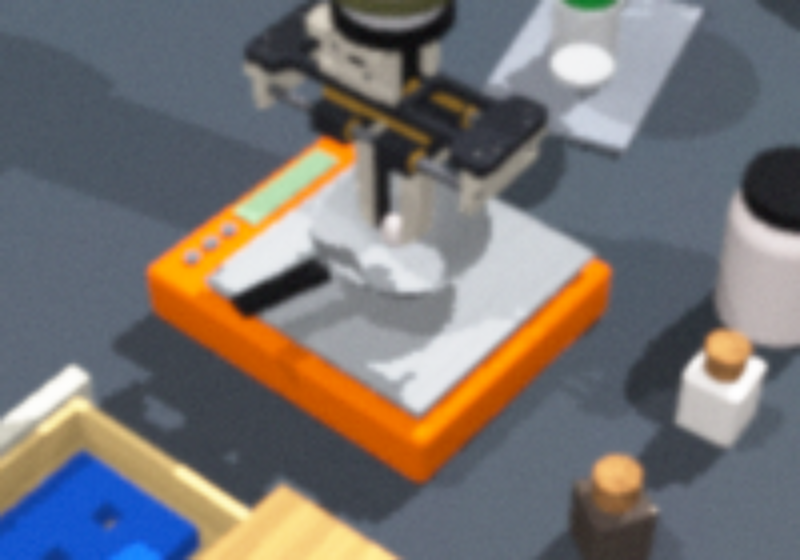

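```bash
python3 -m crank '[[3.2,0,0,0,0,0,0],[3.2,0,0,0,0,0,0],[3.2,0,0,-2,0,0,0],[3.2,0,0,-3,0,0,0],[3.2,-4.3,-0.2,0,0,0,0]]' >/dev/null
python3 -m crank '[[3.2,-4.3,-0.2,0,0,0,0],[3.2,-4.3,-0.2,0,0,0,0],[3.2,-4.3,-0.2,0,0,0,0],[3.2,-4.3,-0.3,0,0,0,0],[3.2,-4.3,-0.3,0,0,0,0]]' >/dev/null
python3 -m crank '[[3.2,-4.4,-0.3,0,0,0,0],[3.2,-4.4,-0.3,0,0,0,0],[3.2,0,0,2.5,0,0,0],[3.2,0,0,1,0,0,0],[3.2,0,0,0,0,0,0]]'
python3 - <<'E'
from h import *
to(.502,-.2708,.046)
im,d=bot.grab_frame("top"); np.savez("t3.npz",im=im,d=d); cv2.imwrite("pics/t3.png",cv2.resize(im[200:360,200:500,::-1],(800,427)))
bowl(im,d)
E
```

```text
t: 10.75
eef_pos: [0.5014, -0.2688, 0.111]
ee_rot: [-2.232, -2.207, 0.0]
wrist_force: [0.3, 0.3, -0.3]
finger_gap: 0.349
grasp_force: 0.0
t 10.8 pos [ 0.5014 -0.2688  0.111 ] yaw 89.35 shift [-0.21  0.07  6.5 ] gap 3.24 F [ 0.3  0.3 -0.3]
handle n 212 mid [ 0.4989 -0.0146] ext -0.033 0.031 dir [-0.309 -0.951] -108.0
grip(tip-24mm) [ 0.4967 -0.0212] centre [0.5283 0.0758]
```

View pics/t3.png

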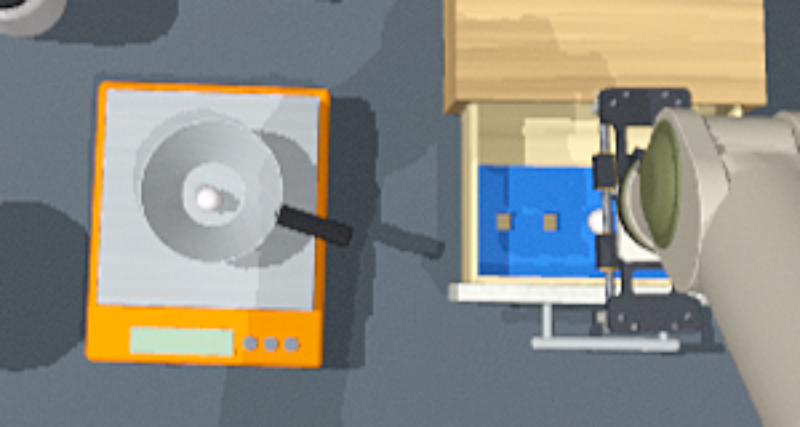

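The first ball is in the bowl at crop (208,198), and the bowl has not moved.

```bash
python3 -m crank '[[3.2,-0.2,0.1,2,0,0,0],[3.2,0,0,2,0,0,0],[3.2,0,0,1.6,0,0,0],[3.2,0,0,1.2,0,0,0],[3.2,0,0,0,0,0,0]]'
python3 -m crank '[[0,0,0,0,0,0,0],[0,0,0,0,0,0,0],[0,0,0,0,0,0,0],[0,0,0,0,0,0,0]]' 10
python3 -m crank '[[0,0,0,-2,0,0,0],[0,0,0,-3,0,0,0],[0,0,0,-4,0,0,0],[0,0,0,-1,0,0,0],[0,0,0,0,0,0,0]]'
python3 -c "
from h import *
to(.5284,.0757,.145)"
```

```text
t: 11.3
eef_pos: [0.5035, -0.2705, 0.0433]
ee_rot: [-2.232, -2.21, 0.0]
wrist_force: [0.4, -0.0, -0.3]
finger_gap: 0.343
grasp_force: 0.0
t: 11.7
eef_pos: [0.5032, -0.2717, 0.0441]
ee_rot: [2.234, 2.208, 0.0]
wrist_force: [-0.0, 0.6, 1.7]
finger_gap: 0.225
grasp_force: 10.0
t: 12.2
eef_pos: [0.5039, -0.2724, 0.1454]
ee_rot: [2.233, 2.205, 0.002]
wrist_force: [0.2, -0.2, -0.9]
finger_gap: 0.228
grasp_force: 10.0
t 12.2 pos [ 0.5039 -0.2724  0.1454] yaw 89.29 shift [ 3.483e+01  2.020e+00 -2.000e-02] gap 2.12 F [ 0.2 -0.2 -0.9]
```

```bash
python3 -m crank '[[0,4.3,0.3,0,0,0,0],[0,4.4,0.3,0,0,0,0],[0,4.4,0.3,0,0,0,0],[0,4.4,0.3,0,0,0,0],[0,4.4,0.3,0,0,0,0]]' >/dev/null
python3 -m crank '[[0,4.3,0.2,0,0,0,0],[0,4.3,0.3,0,0,0,0],[0,4.3,0.2,0,0,0,0],[0,0,0,2,0,0,0],[0,0,0,2,0,0,0]]'
python3 -m crank '[[0,0,0,0,0,0,0],[3.2,0,0,0,0,0,0],[3.2,0,0,0,0,0,0],[3.2,0,0,-2,0,0,0],[3.2,0,0,-3,0,0,0]]'
python3 -m crank '[[3.2,-4.3,-0.2,0,0,0,0],[3.2,-4.3,-0.2,0,0,0,0],[3.2,-4.3,-0.2,0,0,0,0],[3.2,-4.3,-0.3,0,0,0,0],[3.2,-4.3,-0.3,0,0,0,0]]' >/dev/null
python3 -m crank '[[3.2,-4.3,-0.3,0,0,0,0],[3.2,-4.3,-0.3,0,0,0,0],[3.2,-4.3,-0.3,0,0,0,0],[3.2,-4.3,-0.1,2.5,0,0,0],[3.2,0,0,1,0,0,0]]'
python3 - <<'E'
from h import *
to(.5005,-.3126,.044)
im,d=bot.grab_frame("top"); np.savez("t4.npz",im=im,d=d)
bowl(im,d)
E
```

```text
t: 13.2
eef_pos: [0.5287, 0.0779, 0.1021]
ee_rot: [-2.23, -2.212, -0.0]
wrist_force: [0.1, -0.9, -0.6]
finger_gap: 0.232
grasp_force: 10.0
t: 13.7
eef_pos: [0.5285, 0.0756, 0.1537]
ee_rot: [-2.234, -2.207, 0.003]
wrist_force: [0.9, -0.6, 0.5]
finger_gap: 0.341
grasp_force: 0.0
t: 14.7
eef_pos: [0.5004, -0.3181, 0.1178]
ee_rot: [2.243, 2.196, -0.004]
wrist_force: [-0.5, 0.3, -1.2]
finger_gap: 0.342
grasp_force: 0.0
t 14.7 pos [ 0.5004 -0.3181  0.1178] yaw 88.79 shift [0.57 0.   7.38] gap 3.18 F [-0.5  0.3 -1.2]
handle n 212 mid [ 0.4989 -0.0146] ext -0.033 0.031 dir [-0.309 -0.951] -108.0
grip(tip-24mm) [ 0.4967 -0.0212] centre [0.5283 0.0758]
```

```bash
python3 -m crank '[[3.2,0,0,2,0,0,0],[3.2,0,0,1,0,0,0],[3.2,0,0,0,0,0,0]]'
python3 -c "
from h import *
to(.5005,-.3126,.044)"
```

```text
t: 15.05
eef_pos: [0.5023, -0.3094, 0.088]
ee_rot: [-2.232, -2.209, 0.0]
wrist_force: [-1.1, 0.1, -0.1]
finger_gap: 0.346
grasp_force: 0.0
t 15.1 pos [ 0.5023 -0.3094  0.088 ] yaw 89.4 shift [-0.33 -0.17  4.4 ] gap 3.22 F [-1.1  0.1 -0.1]
```

```bash
python3 -m crank '[[3.2,-0.2,-0.1,1.5,0,0,0],[3.2,0,0,1.5,0,0,0],[3.2,0,0,1.3,0,0,0],[3.2,0,0,0,0,0,0]]'
python3 -m crank '[[0,0,0,0,0,0,0],[0,0,0,0,0,0,0],[0,0,0,0,0,0,0],[0,0,0,0,0,0,0]]' 10
python3 -m crank '[[0,0,0,-2,0,0,0],[0,0,0,-3,0,0,0],[0,0,0,-4,0,0,0],[0,0,0,-1,0,0,0],[0,0,0,0,0,0,0]]'
python3 -c "
from h import *
to(.5284,.0757,.145)"
```

```text
t: 15.45
eef_pos: [0.5009, -0.312, 0.044]
ee_rot: [-2.232, -2.208, 0.001]
wrist_force: [0.0, 1.2, -0.1]
finger_gap: 0.346
grasp_force: 0.0
t: 15.85
eef_pos: [0.5018, -0.3128, 0.0461]
ee_rot: [2.234, 2.208, 0.0]
wrist_force: [1.1, 0.3, 0.0]
finger_gap: 0.227
grasp_force: 10.0
t: 16.35
eef_pos: [0.5023, -0.3133, 0.1475]
ee_rot: [2.232, 2.205, 0.001]
wrist_force: [0.0, 0.5, -1.0]
finger_gap: 0.226
grasp_force: 10.0
t 16.4 pos [ 0.5023 -0.3133  0.1475] yaw 89.3 shift [38.93  2.13  0.18] gap 2.1 F [ 0.   0.5 -1. ]
```

```bash
python3 -m crank '[[0,4.3,0.2,0,0,0,0],[0,4.3,0.3,0,0,0,0],[0,4.3,0.3,0,0,0,0],[0,4.3,0.3,0,0,0,0],[0,4.3,0.3,0,0,0,0]]' >/dev/null
python3 -m crank '[[0,4.3,0.2,0,0,0,0],[0,4.3,0.3,0,0,0,0],[0,4.3,0.2,0,0,0,0],[0,4.3,0.2,0,0,0,0],[0,0,0,2,0,0,0]]'
python3 -m crank '[[0,0,0,2.2,0,0,0],[0,0,0,0,0,0,0],[3.2,0,0,0,0,0,0],[3.2,0,0,0,0,0,0],[3.2,0,0,-2,0,0,0]]'
python3 -m crank '[[3.2,0,0,-3,0,0,0],[3.2,-4.3,-0.2,0,0,0,0],[3.2,-4.3,-0.2,0,0,0,0],[3.2,-4.3,-0.3,0,0,0,0],[3.2,-4.3,-0.3,0,0,0,0]]' >/dev/null
python3 -m crank '[[3.2,-4.3,-0.2,0,0,0,0],[3.2,-4.3,-0.3,0,0,0,0],[3.2,-4.3,-0.3,0,0,0,0],[3.2,-4.3,-0.2,0,0,0,0],[3.2,-4.3,-0.3,0,0,0,0]]'
python3 -m crank '[[3.2,-4.3,-0.2,0,0,0,0],[3.2,0,0,2.5,0,0,0],[3.2,0,0,2.5,0,0,0],[3.2,0,0,1,0,0,0],[3.2,0,0,0,0,0,0]]'
python3 - <<'E'
from h import *
to(.499,-.3546,.044)
im,d=bot.grab_frame("top"); np.savez("t5.npz",im=im,d=d)
bowl(im,d); cv2.imwrite("pics/t5.png",cv2.resize(im[200:360,200:500,::-1],(800,427)))
E
```

```text
t: 17.35
eef_pos: [0.5302, 0.0813, 0.1261]
ee_rot: [-2.226, -2.217, -0.008]
wrist_force: [0.9, 0.1, -1.3]
finger_gap: 0.225
grasp_force: 10.0
t: 17.85
eef_pos: [0.5283, 0.0735, 0.1228]
ee_rot: [-2.234, -2.207, 0.003]
wrist_force: [0.3, 0.9, 0.9]
finger_gap: 0.344
grasp_force: 0.0
t: 18.85
eef_pos: [0.5013, -0.3151, 0.1548]
ee_rot: [2.234, 2.206, 0.001]
wrist_force: [0.4, 0.5, -0.4]
finger_gap: 0.34
grasp_force: 0.0
t: 19.35
eef_pos: [0.4985, -0.3554, 0.0931]
ee_rot: [-2.233, -2.207, 0.001]
wrist_force: [0.3, 0.3, 0.6]
finger_gap: 0.344
grasp_force: 0.0
t 19.4 pos [ 0.4985 -0.3554  0.0931] yaw 89.32 shift [0.08 0.06 4.91] gap 3.2 F [0.3 0.3 0.6]
handle n 213 mid [ 0.4989 -0.0146] ext -0.033 0.031 dir [-0.309 -0.951] -108.0
grip(tip-24mm) [ 0.4967 -0.0212] centre [0.5283 0.0758]
```

View pics/t5.png

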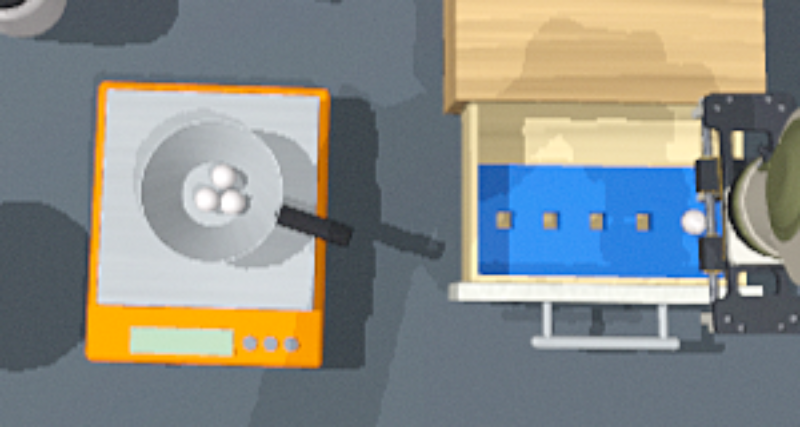

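Three balls lie in the bowl around crop (220,190), and the last is under the gripper at (694,222).

```bash
python3 -m crank '[[3.2,0,0,1.7,0,0,0],[3.2,0,0,1.7,0,0,0],[3.2,0,0,1.4,0,0,0],[3.2,0,0,0,0,0,0]]'
python3 -m crank '[[0,0,0,0,0,0,0],[0,0,0,0,0,0,0],[0,0,0,0,0,0,0],[0,0,0,0,0,0,0]]' 10
python3 -m crank '[[0,0,0,-2,0,0,0],[0,0,0,-3,0,0,0],[0,0,0,-4,0,0,0],[0,0,0,-1,0,0,0],[0,0,0,0,0,0,0]]'
python3 -c "
from h import *
to(.5284,.0757,.145)"
```

```text
t: 19.8
eef_pos: [0.4988, -0.3552, 0.0449]
ee_rot: [-2.233, -2.208, 0.001]
wrist_force: [-0.6, 0.5, 0.3]
finger_gap: 0.345
grasp_force: 0.0
t: 20.2
eef_pos: [0.4997, -0.3559, 0.0463]
ee_rot: [2.233, 2.207, 0.001]
wrist_force: [1.4, -0.0, 1.3]
finger_gap: 0.224
grasp_force: 10.0
t: 20.7
eef_pos: [0.4996, -0.3563, 0.1474]
ee_rot: [2.233, 2.205, 0.001]
wrist_force: [0.5, 1.2, -0.0]
finger_gap: 0.223
grasp_force: 10.0
t 20.7 pos [ 0.4996 -0.3563  0.1474] yaw 89.3 shift [43.23  2.35  0.16] gap 2.08 F [ 0.5  1.2 -0. ]
```

```bash
python3 -m crank '[[0,4.3,0.2,0,0,0,0],[0,4.3,0.3,0,0,0,0],[0,4.3,0.3,0,0,0,0],[0,4.3,0.3,0,0,0,0],[0,4.3,0.3,0,0,0,0]]' >/dev/null
python3 -m crank '[[0,4.3,0.2,0,0,0,0],[0,4.3,0.3,0,0,0,0],[0,4.3,0.2,0,0,0,0],[0,4.3,0.2,0,0,0,0],[0,4.3,0.2,0,0,0,0]]' >/dev/null
python3 -m crank '[[0,0,0,1.8,0,0,0],[0,0,0,1.8,0,0,0],[0,0,0,0,0,0,0],[3.2,0,0,0,0,0,0],[3.2,0,0,0,0,0,0]]'
python3 -m crank '[[3.2,0,0,-2,0,0,0],[3.2,0,0,-4,0,0,0],[3.2,-4,-0.3,0,0,0,0],[3.2,-4.3,-0.3,0,0,0,0],[3.2,-4.3,-0.3,0,0,0,0]]' >/dev/null
python3 -m crank '[[3.2,-4.3,-0.3,0,0,0,8.5],[3.2,-4.3,-0.3,0,0,0,8.5],[3.2,0,0,0,0,0,0],[3.2,0,0,0,0,0,0]]'
python3 - <<'E'
from h import *
im,d=bot.grab_frame("top"); np.savez("t6.npz",im=im,d=d)
bowl(im,d); cv2.imwrite("pics/t6.png",cv2.resize(im[200:360,80:380,::-1],(800,427)))
to(.4967,-.0212,.115)
E
```

```text
t: 22.2
eef_pos: [0.5292, 0.0738, 0.1098]
ee_rot: [-2.235, -2.208, 0.0]
wrist_force: [-0.1, -0.1, 0.2]
finger_gap: 0.327
grasp_force: 0.0
t: 23.1
eef_pos: [0.5052, -0.1379, 0.1703]
ee_rot: [2.537, 1.851, 0.001]
wrist_force: [0.5, 1.0, 0.9]
finger_gap: 0.345
grasp_force: 0.0
handle n 207 mid [ 0.4988 -0.0142] ext -0.032 0.031 dir [-0.323 -0.946] -108.8
grip(tip-24mm) [ 0.4965 -0.0211] centre [0.5294 0.0754]
t 23.1 pos [ 0.5055 -0.1366  0.1702] yaw 72.36 shift [10.73 -4.34  5.52] gap 3.19 F [-0.   0.2  0.8]
```

View pics/t6.png

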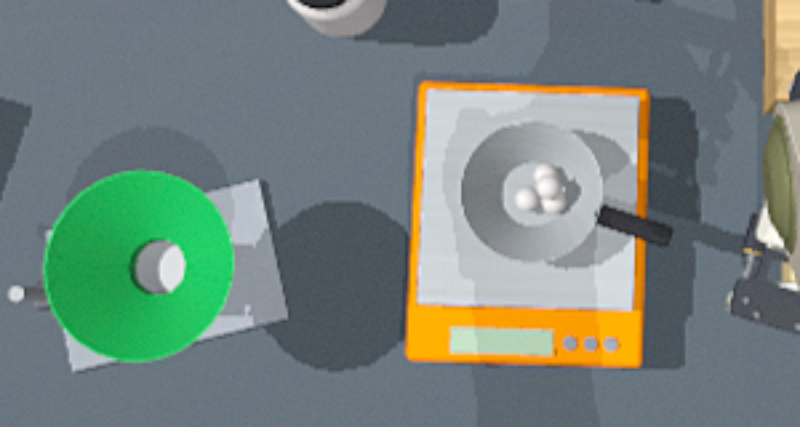

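All four balls are in the bowl, around crop (543,188). The handle runs from (600,215) to (670,235). The next step is to grip the handle.

```bash
python3 -m crank '[[3.6,3.8,-1.4,1,0,0,0.8],[3.6,3.8,-1.5,1,0,0,0],[3.6,3.7,-1.4,1,0,0,0],[3.6,0,0,1,0,0,0],[3.6,0,0,0,0,0,0]]'
python3 -c "
from h import *
to(.4985,-.0154,.078)"
```

```text
t: 23.65
eef_pos: [0.4993, -0.0136, 0.1289]
ee_rot: [-2.543, -1.843, 0.001]
wrist_force: [-0.3, -0.7, -1.3]
finger_gap: 0.391
grasp_force: 0.0
t 23.6 pos [ 0.4993 -0.0136  0.1289] yaw 71.86 shift [-0.2  -0.01  5.09] gap 3.64 F [-0.3 -0.7 -1.3]
```

```bash
python3 -m crank '[[3.6,-0.1,0,2,0,0,0],[3.6,0,0,1.5,0,0,0],[3.6,0,0,1,0,0,0],[3.6,0,0,0.4,0,0,0],[3.6,0,0,0,0,0,0]]'
python3 -m crank '[[0,0,0,0,0,0,0],[0,0,0,0,0,0,0],[0,0,0,0,0,0,0],[0,0,0,0,0,0,0],[0,0,0,0,0,0,0]]' 60
python3 -m crank '[[0,0,0,-0.3,0,0,0],[0,0,0,-0.5,0,0,0],[0,0,0,-1,0,0,0],[0,0,0,-1,0,0,0],[0,0,0,0,0,0,0]]'
python3 - <<'E'
from h import *
to(.4985,-.0154,.078)
im,d=bot.grab_frame("scene"); cv2.imwrite("pics/s7.png",cv2.resize(im[130:270,200:400,::-1],(800,560)))
E
```

```text
t: 24.15
eef_pos: [0.4994, -0.0172, 0.0804]
ee_rot: [-2.549, -1.836, 0.001]
wrist_force: [-0.1, 1.0, 1.2]
finger_gap: 0.388
grasp_force: 0.0
t: 24.65
eef_pos: [0.4999, -0.0171, 0.0809]
ee_rot: [2.549, 1.835, 0.001]
wrist_force: [0.0, -1.8, 2.1]
finger_gap: 0.189
grasp_force: 60.0
t: 25.15
eef_pos: [0.5001, -0.017, 0.1101]
ee_rot: [2.548, 1.835, 0.003]
wrist_force: [1.0, 0.3, -3.4]
finger_gap: 0.186
grasp_force: 60.0
t 25.1 pos [ 0.5001 -0.017   0.1101] yaw 71.52 shift [ 0.1  -0.2   3.21] gap 1.73 F [ 1.   0.3 -3.4]
```

View pics/s7.png

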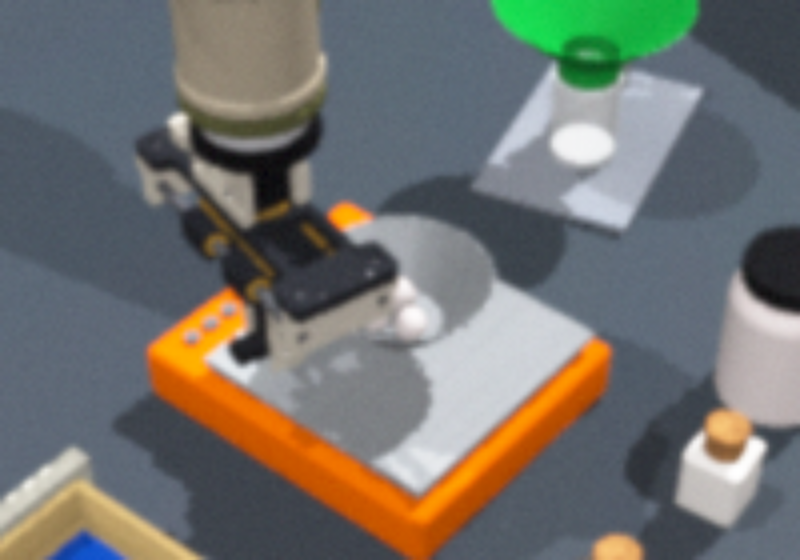

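The bowl is held level with the balls inside. Next I raise it, yaw it so its handle lies tangential to the arm's reach, and carry it over.

```bash
python3 -m crank '[[0,0,0,-1.5,0,0,0],[0,0,0,-2.5,0,0,0],[0,0,0,-2.5,0,0,0],[0,0,0,-2.5,0,0,0],[0,0,0,-1.6,0,0,0]]'
python3 -m crank '[[0,0,0,-1,0,0,-3],[0,0,0,0,0,0,-5],[0,0,0,0,0,0,-5],[0,0,0,0,0,0,-5],[0,0,0,0,0,0,-5]]'
python3 -m crank '[[0,0,0,0,0,0,-5],[0,0,0,0,0,0,-5],[0,0,0,0,0,0,-5],[0,0,0,0,0,0,-5],[0,0,0,0,0,0,-5]]'
python3 -m crank '[[0,0,0,0,0,0,-3.5],[0,0,0,0,0,0,0],[0,0,0,0,0,0,0]]'
python3 - <<'E'
from h import *
to(.5441,.3345,.226)
print(bot.sense()["joints"].round(2))
E
```

```text
t: 25.7
eef_pos: [0.4996, -0.0169, 0.216]
ee_rot: [2.549, 1.836, 0.001]
wrist_force: [0.8, -0.7, -4.5]
finger_gap: 0.186
grasp_force: 60.0
t: 26.2
eef_pos: [0.4991, -0.0171, 0.2243]
ee_rot: [-2.128, -2.311, 0.001]
wrist_force: [0.2, 0.6, -4.2]
finger_gap: 0.187
grasp_force: 60.0
t: 26.7
eef_pos: [0.4992, -0.0171, 0.2243]
ee_rot: [-1.577, -2.717, 0.0]
wrist_force: [-0.6, 0.2, -4.7]
finger_gap: 0.19
grasp_force: 60.0
t: 27.0
eef_pos: [0.4993, -0.0171, 0.2244]
ee_rot: [-1.501, -2.76, 0.0]
wrist_force: [0.4, -0.4, -4.8]
finger_gap: 0.187
grasp_force: 60.0
t 27.0 pos [ 0.4993 -0.0171  0.2244] yaw 122.91 shift [27.08 22.86 -0.16] gap 1.74 F [ 0.4 -0.4 -4.8]
[ 0.34  0.37 -0.56  2.08  0.28  0.77  0.19]
```

```bash
python3 -m crank '[[0,0.8,0.7,0,0,0,0],[0,1.6,1.35,0,0,0,0],[0,2.4,2,0,0,0,0],[0,2.8,2.4,0,0,0,0],[0,2.8,2.4,0,0,0,0]]' >/dev/null
python3 -m crank '[[0,2.8,2.4,0,0,0,0],[0,2.8,2.4,0,0,0,0],[0,2.8,2.4,0,0,0,0],[0,2.8,2.35,0,0,0,0],[0,2.4,2,0,0,0,0]]' >/dev/null
python3 -m crank '[[0,1.7,1.4,0,0,0,0],[0,1.2,1,0,0,0,0],[0,0,0,0,0,0,0],[0,0,0,0,0,0,0],[0,0,0,0,0,0,0]]'
python3 - <<'E'
from h import *
to(.5441,.3345,.226)
print(bot.sense()["joints"].round(2))
im,d=bot.grab_frame("top"); cv2.imwrite("pics/t8.png",cv2.resize(im[180:360,60:360,::-1],(800,480)))
E
```

```text
t: 28.5
eef_pos: [0.5442, 0.3312, 0.2244]
ee_rot: [1.5, 2.76, -0.002]
wrist_force: [-0.1, -0.6, -4.9]
finger_gap: 0.187
grasp_force: 60.0
t 28.5 pos [0.5442 0.3312 0.2244] yaw 122.93 shift [ 0.28  0.18 -0.16] gap 1.74 F [-0.1 -0.6 -4.9]
[-0.28  0.54 -0.54  1.78  0.34  0.92 -0.39]
```

View pics/t8.png

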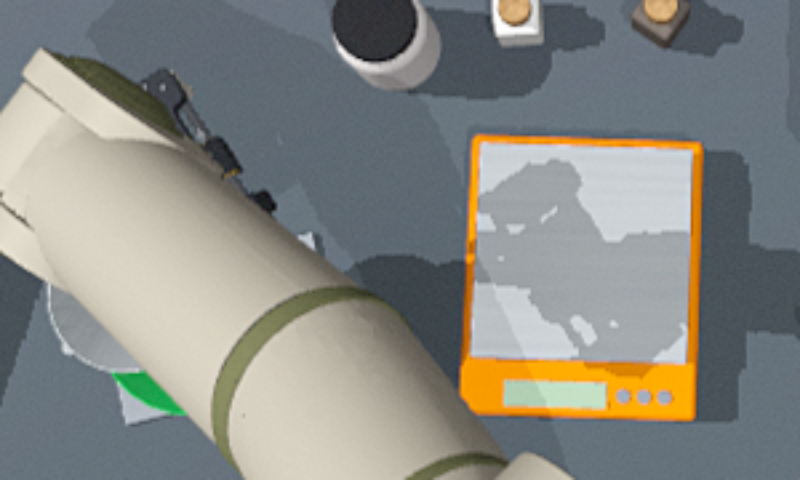

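```bash
cat >> h.py <<'E'
def pour():
    s=bot.sense(); M=R.from_rotvec(s["ee_rot"]).as_matrix(); g=s["eef_pos"]-.019*M[:,2]; c=g+.096*M[:,0]-.034*0
    F=np.array([.471,.392]); o=np.array([.839,.545]); x=np.array([-.545,.839])
    print("t",round(s["t"],1),"roll",np.degrees(np.arctan2(M[:2,2]@o,-M[2,2])).round(1),"xpitch",np.degrees(np.arcsin(M[2,0])).round(1),"axis z",g[2].round(3),"bowl out",((c[:2]-F)@o).round(3),"along",((c[:2]-F)@x).round(3),"j",s["joints"].round(2))
E
python3 -m crank '[[0,0,0.1,0,-3,0,0],[0,0.1,0.2,0,-6,0,0],[0,0.1,0.2,0,-6,0,0],[0,0.1,0.2,0,-6,0,0],[0,0,0.2,0,-6,0,0]]'
python3 -m crank '[[0,0,0.1,0,-3,0,0],[0,0,0,0,0,0,0],[0,0,0,0,0,0,0]]'
python3 -c "
from h import *
pour()
im,d=bot.grab_frame('scene'); cv2.imwrite('pics/s9.png',cv2.resize(im[60:220,250:450,::-1],(750,600)))"
```

```text
t: 29.05
eef_pos: [0.5497, 0.3383, 0.2267]
ee_rot: [1.365, 2.507, 0.607]
wrist_force: [3.7, -1.1, -6.1]
finger_gap: 0.186
grasp_force: 60.0
t: 29.35
eef_pos: [0.5503, 0.3418, 0.2273]
ee_rot: [1.342, 2.477, 0.666]
wrist_force: [0.0, 2.0, -4.1]
finger_gap: 0.187
grasp_force: 60.0
t 29.4 roll 30.1 xpitch 0.0 axis z 0.244 bowl out 0.029 along 0.011 j [-0.58  0.36 -0.11  2.19  0.89  0.11 -0.96]
```

View pics/s9.png

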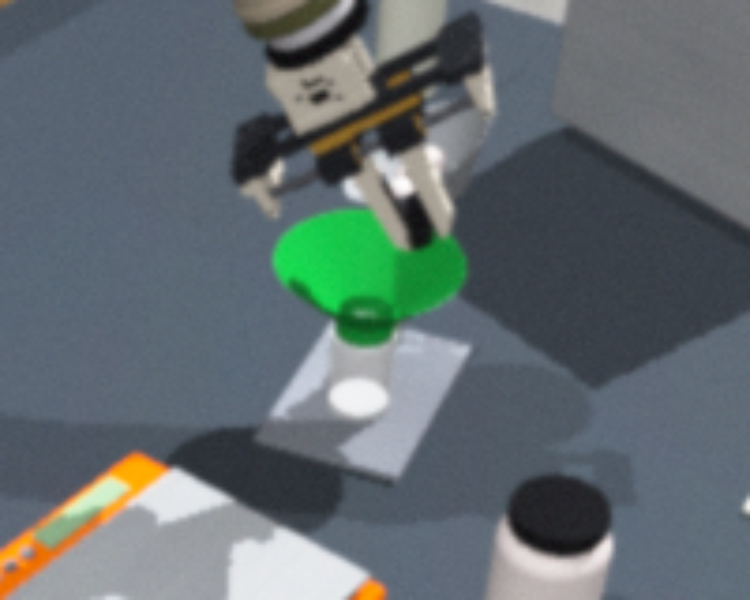

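```bash
python3 -m crank '[[0,0,0.1,0,-3,0,0],[0,0,0.15,0,-4,0,0],[0,0,0.1,0,-3,0,0],[0,0,0,0,0,0,0],[0,0,0,0,0,0,0]]'
python3 -c "
from h import *
pour()"
```

```text
t: 29.9
eef_pos: [0.551, 0.3319, 0.2225]
ee_rot: [1.332, 2.439, 0.682]
wrist_force: [-1.2, -1.2, -3.7]
finger_gap: 0.186
grasp_force: 60.0
t 29.9 roll 31.8 xpitch -1.0 axis z 0.239 bowl out 0.025 along 0.002 j [-0.51  0.37 -0.21  2.22  1.54  0.15 -1.61]
```

j6 is at its lower limit, so rolling outward cannot go past about 32°. I'll unroll, turn the bowl so its handle points away from the base, and roll sideways using j5 and j6 instead.

```bash
python3 -m crank '[[0,0,-0.1,0,3,0,0],[0,0,-0.15,0,5,0,0],[0,0,-0.2,0,6,0,0],[0,0,-0.2,0,6,0,0],[0,0,-0.2,0,6,0,0]]' >/dev/null
python3 -m crank '[[0,0,-0.1,0,4,0,0],[0,0,0,0,1.8,0,0],[0,0,0,0,0,0,0],[0,0,0,0,0,0,0]]'
python3 -c "
from h import *
pour()
to(.5627,.4196,.241)"
```

```text
t: 30.8
eef_pos: [0.5547, 0.3252, 0.2205]
ee_rot: [1.479, 2.655, 0.147]
wrist_force: [-0.3, -0.2, -3.8]
finger_gap: 0.182
grasp_force: 60.0
t 30.8 roll 7.5 xpitch -2.3 axis z 0.239 bowl out 0.034 along -0.005 j [-0.2   0.52 -0.65  1.87  0.53  0.79 -0.58]
t 30.8 pos [0.5547 0.3252 0.2205] yaw 121.6 shift [ 7.54  5.89 -1.59] gap 1.69 F [-0.3 -0.2 -3.8]
```

```bash
python3 -m crank '[[0,0,-0.1,0,4,1.2,0],[0,0,-0.1,0,3.5,1.1,0],[0,0,0,-1,0,0,0],[0,0,0,-0.7,0,0,0],[0,0,0,0,0,0,0]]'
python3 -c "
from h import *
pour()
print([bot.sense()['wrist_force'].round(1)])
im,d=bot.grab_frame('scene'); cv2.imwrite('pics/s10.png',cv2.resize(im[60:220,250:450,::-1],(750,600)))"
```

```text
t: 31.3
eef_pos: [0.5532, 0.3244, 0.2392]
ee_rot: [1.526, 2.74, 0.006]
wrist_force: [0.5, -0.4, -4.3]
finger_gap: 0.188
grasp_force: 60.0
t 31.3 roll 0.3 xpitch -0.1 axis z 0.258 bowl out 0.034 along -0.005 j [-0.17  0.56 -0.7   1.75  0.43  0.98 -0.47]
[array([ 0.5, -0.4, -4.3])]
```

View pics/s10.png

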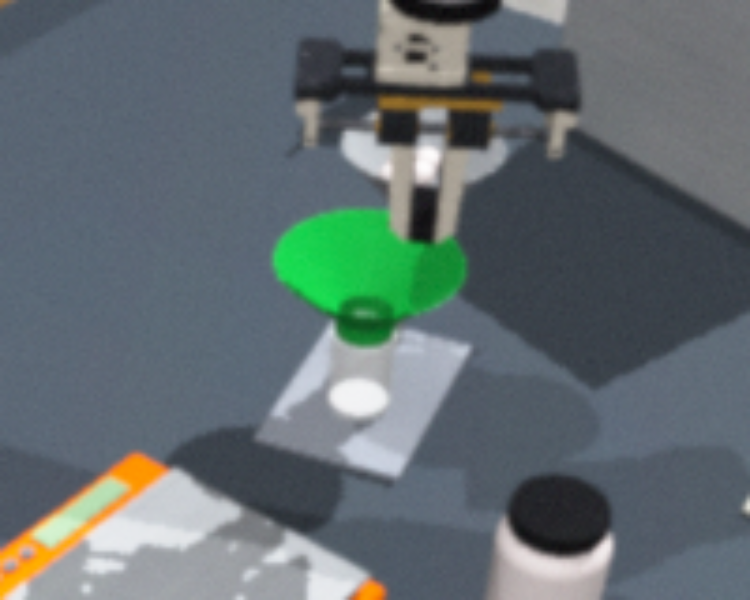

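The bowl is level again with the balls still inside, and the jar is empty. Now I yaw the bowl to 215°.

```bash
python3 -m crank '[[0,0,0,0,0,0,-2],[0,0,0,0,0,0,-4],[0,0,0,0,0,0,-5],[0,0,0,0,0,0,-5],[0,0,0,0,0,0,-5]]' >/dev/null
python3 -m crank '[[0,0,0,0,0,0,-5],[0,0,0,0,0,0,-5],[0,0,0,0,0,0,-5],[0,0,0,0,0,0,-5],[0,0,0,0,0,0,-5]]' >/dev/null
python3 -m crank '[[0,0,0,0,0,0,-5],[0,0,0,0,0,0,-5],[0,0,0,0,0,0,-5],[0,0,0,0,0,0,-5],[0,0,0,0,0,0,-5]]' >/dev/null
python3 -m crank '[[0,0,0,0,0,0,-5],[0,0,0,0,0,0,-5],[0,0,0,0,0,0,-5],[0,0,0,0,0,0,-5],[0,0,0,0,0,0,-2.4]]' >/dev/null
python3 -m crank '[[0,0,0,0,0,0,0],[0,0,0,0,0,0,0]]'
python3 -c "
from h import *
to(.5627,.4196,.241)
print(bot.sense()['joints'].round(2))"
```

```text
t: 33.55
eef_pos: [0.5535, 0.3236, 0.2374]
ee_rot: [-0.946, 2.993, -0.003]
wrist_force: [-0.6, -0.1, -4.2]
finger_gap: 0.192
grasp_force: 60.0
t 33.5 pos [0.5535 0.3236 0.2374] yaw -144.92 shift [-6.27  7.32 -0.37] gap 1.79 F [-0.6 -0.1 -4.2]
[ 0.05  0.71 -1.12  1.74  0.7   1.15  0.9 ]
```

```bash
python3 -m crank '[[0,-0.8,0.9,0,0,0,0],[0,-1.4,1.6,-0.1,0,0,0],[0,-1.6,1.9,-0.2,0,0,0],[0,-1.5,1.7,0,0,0,0],[0,-1,1.2,0,0,0,0]]'
python3 -m crank '[[0,0,0,0,0,0,0],[0,0,0,0,0,0,0]]'
cat >> h.py <<'E'
def pour2():
    s=bot.sense(); M=R.from_rotvec(s["ee_rot"]).as_matrix(); g=s["eef_pos"]-.019*M[:,2]; c=g+.096*M[:,0]
    F=np.array([.471,.392]); w=np.array([-.574,.819]); x=np.array([-.819,-.574])
    print("t",round(s["t"],1),"roll",np.degrees(np.arctan2(-M[:2,2]@w,-M[2,2])).round(1),"xpitch",np.degrees(np.arcsin(M[2,0])).round(1),"yaw",np.degrees(np.arctan2(M[1,0],M[0,0])).round(1),"axis z",g[2].round(3),"bowl w",((c[:2]-F)@w).round(3),"along",((c[:2]-F)@x).round(3),"j",s["joints"].round(2),s["wrist_force"].round(1))
E
python3 -c "
from h import *
pour2()"
```

```text
t: 34.05
eef_pos: [0.5627, 0.4223, 0.2406]
ee_rot: [-0.948, 2.992, -0.001]
wrist_force: [0.3, -0.2, -3.9]
finger_gap: 0.188
grasp_force: 60.0
t: 34.25
eef_pos: [0.5628, 0.4196, 0.2401]
ee_rot: [-0.948, 2.993, -0.004]
wrist_force: [-0.1, -0.7, -3.6]
finger_gap: 0.19
grasp_force: 60.0
t 34.2 roll 0.2 xpitch -0.1 yaw -144.9 axis z 0.259 bowl w -0.03 along 0.005 j [-0.13  0.77 -1.08  1.59  0.71  1.22  0.84] [-0.1 -0.7 -3.6]
```

```bash
python3 -m crank '[[0,0,-0.1,0,3,0,0],[0,0,-0.2,0,6,0,0],[0,0,-0.2,0,6,0,0],[0,0,-0.2,0,6,0,0],[0,0,-0.2,0,6,0,0]]' >/dev/null
python3 -m crank '[[0,0,-0.1,0,4,0,0],[0,0,0,0,0,0,0],[0,0,0,0,0,0,0]]'
python3 -c "
from h import *
pour2()"
```

```text
t: 35.05
eef_pos: [0.5687, 0.4113, 0.2424]
ee_rot: [-0.867, 2.746, -0.762]
wrist_force: [-0.3, 0.5, -4.1]
finger_gap: 0.187
grasp_force: 60.0
t 35.0 roll 31.1 xpitch -0.1 yaw -144.9 axis z 0.259 bowl w -0.031 along 0.005 j [-0.48  0.75 -0.83  1.59  0.96  1.51  0.62] [-0.3  0.5 -4.1]
```

```bash
python3 -m crank '[[0,0,-0.15,0,4,0,0],[0,0,-0.15,0,5,0,0],[0,0,-0.15,0,5,0,0],[0,0,0,0,0,0,0]]'
python3 -c "
from h import *
pour2()"
```

```text
t: 35.45
eef_pos: [0.5701, 0.4088, 0.2437]
ee_rot: [-0.817, 2.579, -1.071]
wrist_force: [0.2, 0.3, -4.4]
finger_gap: 0.187
grasp_force: 60.1
t 35.5 roll 45.1 xpitch 0.0 yaw -144.9 axis z 0.257 bowl w -0.03 along 0.005 j [-0.62  0.8  -0.73  1.58  1.05  1.66  0.54] [ 0.2  0.3 -4.4]
```

```bash
python3 -m crank '[[0,0,-0.15,0,4,0,0],[0,0,-0.15,0,4,0,0],[0,0,-0.15,0,4,0,0],[0,0,0,0,0,0,0]]'
python3 -c "
from h import *
pour2()"
python3 -m crank '[[0,0,-0.15,0,4,0,0],[0,0,-0.15,0,4,0,0],[0,0,-0.15,0,4,0,0],[0,0,0,0,0,0,0],[0,0,0,0,0,0,0]]'
python3 -c "
from h import *
pour2()
im,d=bot.grab_frame('scene'); cv2.imwrite('pics/s11.png',cv2.resize(im[60:220,250:450,::-1],(750,600)))"
```

```text
t: 35.85
eef_pos: [0.5725, 0.4058, 0.2472]
ee_rot: [-0.764, 2.416, -1.312]
wrist_force: [-0.2, -0.2, -4.0]
finger_gap: 0.182
grasp_force: 60.1
t 35.9 roll 57.0 xpitch 0.0 yaw -144.9 axis z 0.257 bowl w -0.031 along 0.005 j [-0.72  0.85 -0.63  1.58  1.12  1.78  0.49] [-0.2 -0.2 -4. ]
t: 36.35
eef_pos: [0.5742, 0.4041, 0.2528]
ee_rot: [-0.703, 2.233, -1.531]
wrist_force: [-0.1, -0.4, -2.8]
finger_gap: 0.189
grasp_force: 60.1
t 36.4 roll 68.9 xpitch -0.2 yaw -145.0 axis z 0.26 bowl w -0.032 along 0.005 j [-0.86  0.88 -0.44  1.58  1.13  1.83  0.48] [-0.1 -0.4 -2.8]
```

View pics/s11.png

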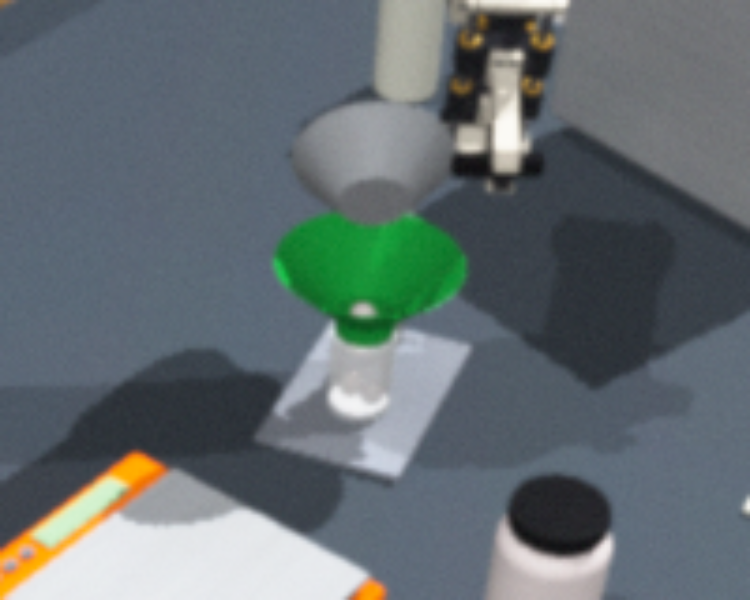

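The bowl is at 69° and emptying: one ball is at the spout (362,308) and others are in the jar. I'll roll a little further and wait.

```bash
python3 -m crank '[[0,0,-0.1,0,3,0,0],[0,0,-0.1,0,2,0,0],[0,0,0,0,0,0,0],[0,0,0,0,0,0,0],[0,0,0,0,0,0,0]]'
python3 -m crank '[[0,0,0,0,0,0,0],[0,0,0,0,0,0,0],[0,0,0,0,0,0,0],[0,0,0,0,0,0,0],[0,0,0,0,0,0,0]]'
python3 -c "
from h import *
pour2()
im,d=bot.grab_frame('scene'); a=cv2.resize(im[60:220,250:450,::-1],(750,600)); b=cv2.resize(im[110:185,310:385,::-1],(600,600),interpolation=cv2.INTER_CUBIC)
cv2.imwrite('pics/s12.png',cv2.resize(np.hstack([a,b]),(800,356)))"
```

```text
t: 36.9
eef_pos: [0.5745, 0.4035, 0.2549]
ee_rot: [-0.676, 2.15, -1.619]
wrist_force: [0.8, 0.1, -2.9]
finger_gap: 0.19
grasp_force: 60.1
t: 37.4
eef_pos: [0.574, 0.4039, 0.2543]
ee_rot: [-0.677, 2.147, -1.621]
wrist_force: [0.0, -0.2, -2.8]
finger_gap: 0.188
grasp_force: 60.1
t 37.4 roll 74.1 xpitch -0.1 yaw -144.9 axis z 0.26 bowl w -0.031 along 0.005 j [-0.93  0.9  -0.33  1.58  1.13  1.84  0.48] [ 0.  -0.2 -2.8]
```

View pics/s12.png

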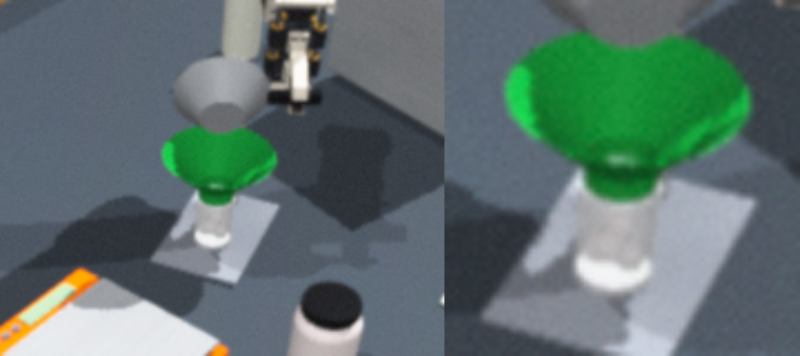

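```bash
python3 -m crank '[[0,0,0.1,-1,-4,0,0],[0,0,0.15,0,-5,0,0],[0,0,0.2,0,-6,0,0],[0,0,0.2,0,-6,0,0],[0,0,0.2,0,-6,0,0]]' >/dev/null
python3 -m crank '[[0,0,0.2,0,-6,0,0],[0,0,0.2,0,-6,0,0],[0,0,0.2,0,-6,0,0],[0,0,0.2,0,-6,0,0],[0,0,0.2,0,-6,0,0]]' >/dev/null
python3 -m crank '[[0,0,0.2,0,-6,0,0],[0,0,0.2,0,-6,0,0],[0,0,0.1,0,-4,0,0],[0,0,0,0,0,0,0],[0,0,0,0,0,0,0]]'
python3 -c "
from h import *
pour2(); to(.605,.133,.235)"
```

```text
t: 38.95
eef_pos: [0.5591, 0.4253, 0.2437]
ee_rot: [-0.944, 2.986, -0.03]
wrist_force: [-0.1, 0.7, -2.9]
finger_gap: 0.188
grasp_force: 60.0
t 39.0 roll 1.2 xpitch -0.2 yaw -144.9 axis z 0.263 bowl w -0.023 along 0.005 j [-0.25  0.67 -0.83  1.6   0.56  1.12  0.96] [-0.1  0.7 -2.9]
t 39.0 pos [0.5591 0.4253 0.2437] yaw -144.92 shift [ 13.04 -26.53   1.4 ] gap 1.75 F [-0.1  0.7 -2.9]
```

```bash
python3 -m crank '[[0,1,-2,0,-1,0,0],[0,1.6,-3.2,0,0,0,0],[0,1.7,-3.4,0.2,0,0,0],[0,1.7,-3.4,0.2,0,0,0],[0,1.7,-3.4,0.2,0,0,0]]' >/dev/null
python3 -m crank '[[0,1.7,-3.4,0.2,0,0,0],[0,1.7,-3.4,0.2,0,0,0],[0,1.2,-2.4,0.2,0,0,0],[0,0.9,-1.9,0.2,0,0,0],[0,0,0,0,0,0,0]]' >/dev/null
python3 -m crank '[[0,0,0,2,0,0,0],[0,0,0,3,0,0,0],[0,0,0,3,0,0,0],[0,0,0,3,0,0,0],[0,0,0,0,0,0,0]]'
python3 - <<'E'
from h import *
pour2(); to(.605,.133,.082)
im,d=bot.grab_frame("top"); cv2.imwrite("pics/t13.png",cv2.resize(im[180:360,80:380,::-1],(800,480))); np.savez("t13.npz",im=im,d=d)
E
```

```text
t: 40.45
eef_pos: [0.6014, 0.1342, 0.1168]
ee_rot: [0.952, -2.991, 0.003]
wrist_force: [-1.0, 0.2, -2.4]
finger_gap: 0.191
grasp_force: 60.0
t 40.5 roll 0.1 xpitch 0.2 yaw -144.7 axis z 0.136 bowl w -0.286 along 0.137 j [ 0.18  0.71 -0.77  1.91  0.68  0.81  1.22] [-1.   0.2 -2.4]
t 40.5 pos [0.6014 0.1342 0.1168] yaw -144.68 shift [-0.24 -0.3   3.48] gap 1.78 F [-1.   0.2 -2.4]
```

View pics/t13.png

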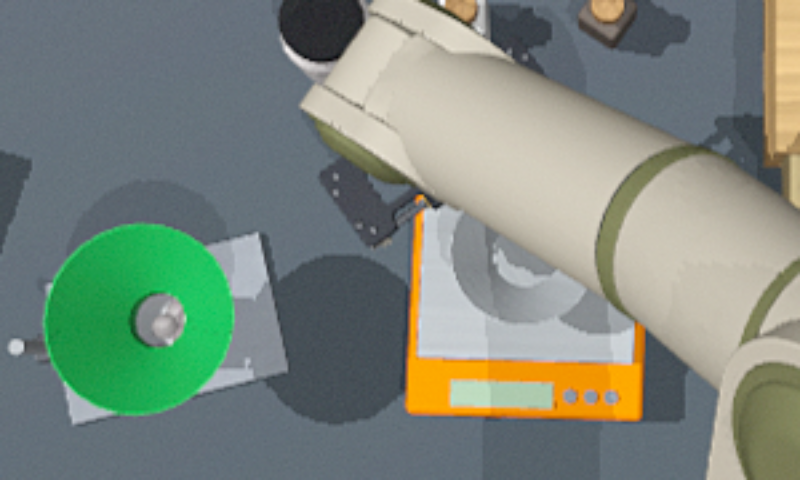

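The balls show through the spout at (160,320) and the bowl is over the pan. Now I lower it.

```bash
python3 -m crank '[[0,0,0,1.5,0,0,0],[0,0,0,1,0,0,0],[0,0,0,0.5,0,0,0],[0,0,0,0,0,0,0]]'
python3 -m crank '[[0,0,0,0.3,0,0,0],[0,0,0,0.2,0,0,0],[0,0,0,0,0,0,0]]'
python3 -m crank '[[0,0,0,0.1,0,0,0],[0,0,0,0,0,0,0]]'
```

```text
t: 40.9
eef_pos: [0.6036, 0.1325, 0.0891]
ee_rot: [-0.947, 2.993, -0.003]
wrist_force: [0.3, -0.5, -2.7]
finger_gap: 0.189
grasp_force: 60.0
t: 41.2
eef_pos: [0.6039, 0.1327, 0.0847]
ee_rot: [-0.946, 2.993, -0.003]
wrist_force: [-0.4, 0.2, -2.4]
finger_gap: 0.186
grasp_force: 60.0
t: 41.4
eef_pos: [0.6041, 0.1328, 0.0838]
ee_rot: [-0.946, 2.992, -0.003]
wrist_force: [1.2, 0.7, -0.8]
finger_gap: 0.184
grasp_force: 60.0
```

```bash
python3 -m crank '[[0,0,0,0.1,0,0,0],[0,0,0,0.1,0,0,0],[0,0,0,0,0,0,0]]'
python3 -m crank '[[1.9,0,0,0,0,0,0],[2.2,0,0,0,0,0,0],[2.6,0,0,0,0,0,0],[3.2,0,0,0,0,0,0],[3.2,0,0,0,0,0,0]]' 10
python3 -m crank '[[3.2,0,0,-1,0,0,0],[3.2,0,0,-2,0,0,0],[3.2,0,0,-4,0,0,0],[3.2,0,0,-5,0,0,0],[3.2,0,0,-3,0,0,0]]'
python3 -c "
from h import *
to(.38,-.27,.235); print(bot.sense()['joints'].round(2))"
```

```text
t: 41.7
eef_pos: [0.6043, 0.133, 0.0819]
ee_rot: [-0.946, 2.992, -0.003]
wrist_force: [1.9, 0.7, 2.3]
finger_gap: 0.187
grasp_force: 60.0
t: 42.2
eef_pos: [0.6036, 0.1325, 0.0815]
ee_rot: [-0.947, 2.993, -0.003]
wrist_force: [0.4, 0.4, 0.0]
finger_gap: 0.34
grasp_force: 0.0
t: 42.7
eef_pos: [0.6037, 0.1338, 0.2357]
ee_rot: [-0.947, 2.99, -0.002]
wrist_force: [0.2, 0.9, 1.0]
finger_gap: 0.341
grasp_force: 0.0
t 42.7 pos [0.6037 0.1338 0.2357] yaw -144.85 shift [ 41.54 -20.14  -0.08] gap 3.18 F [0.2 0.9 1. ]
[ 0.26  0.59 -0.88  1.8   0.53  1.    1.35]
```

```bash
python3 -m crank '[[2.4,0,0,0,0,0,8],[2.4,0,0,0,0,0,8],[2.4,0,0,0,0,0,8],[2.4,0,0,0,0,0,8],[2.4,0,0,0,0,0,8]]' >/dev/null
python3 -m crank '[[2.4,0,0,0,0,0,8],[2.4,0,0,0,0,0,8],[2.4,0,0,0,0,0,8],[2.4,0,0,0,0,0,8],[2.4,0,0,0,0,0,8]]' >/dev/null
python3 -m crank '[[2.4,0,0,0,0,0,8],[2.4,0,0,0,0,0,8],[2.4,0,0,0,0,0,8],[2.4,0,0,0,0,0,8],[2.4,0,0,0,0,0,8]]' >/dev/null
python3 -m crank '[[2.4,0,0,0,0,0,5.5],[2.4,0,0,0,0,0,0],[2.4,0,0,0,0,0,0]]'
python3 - <<'E'
from h import *
to(.395,-.271,.2); print(bot.sense()['joints'].round(2))
im,d=bot.grab_frame("top"); np.savez("t14.npz",im=im,d=d)
for u in(415,427,440):
    c=im[290:360,u].astype(int).sum(1)//3; print(u,[(290+i,int(x)) for i,x in enumerate(c) if x>150])
E
```

```text
t: 44.5
eef_pos: [0.6032, 0.1332, 0.2321]
ee_rot: [2.223, 2.216, 0.003]
wrist_force: [-0.5, -1.0, -0.4]
finger_gap: 0.262
grasp_force: 0.0
t 44.5 pos [0.6032 0.1332 0.2321] yaw 89.8 shift [-40.48 -20.69   3.16] gap 2.44 F [-0.5 -1.  -0.4]
[-0.11  0.47 -0.29  1.83  0.17  0.86 -0.49]
415 [(303, 178), (304, 224), (305, 218), (306, 211), (307, 228), (308, 235), (309, 234), (310, 236), (311, 246), (312, 227), (326, 161), (327, 200), (328, 213), (329, 208), (330, 160)]
427 [(304, 217), (305, 221), (306, 202), (307, 231), (308, 248), (309, 243), (310, 242), (311, 247), (312, 238), (313, 175), (326, 154), (327, 197), (328, 214), (329, 214), (330, 164)]
440 [(304, 217), (305, 223), (306, 190), (307, 220), (308, 244), (309, 242), (310, 246), (311, 248), (312, 252), (313, 213), (327, 192), (328, 212), (329, 211), (330, 178)]
```

```bash
python3 -m crank '[[2.4,-4,-2.1,0,0,0,0],[2.4,-4,-2.1,0,0,0,0],[2.4,-4,-2.1,0,0,0,0],[2.4,-4,-2.1,0,0,0,0],[2.4,-4,-2.1,0,0,0,0]]' >/dev/null
python3 -m crank '[[2.4,-4,-2.1,0,0,0,0],[2.4,-4,-2.1,0,0,0,0],[2.4,-4.1,-2,0,0,0,0],[2.4,-4.2,-2,0,0,0,0],[2.4,-4.2,-2,0,0,0,0]]' >/dev/null
python3 -m crank '[[2.4,0,0,4,0,0,0],[2.4,0,0,4,0,0,0],[2.4,0,0,2,0,0,0],[2.4,0,0,0,0,0,0],[2.4,0,0,0,0,0,0]]'
python3 -c "
from h import *
to(.395,-.271,.052)"
```

```text
t: 46.05
eef_pos: [0.394, -0.2708, 0.1317]
ee_rot: [2.226, 2.214, 0.002]
wrist_force: [0.3, 0.7, -0.1]
finger_gap: 0.26
grasp_force: 0.0
t 46.0 pos [ 0.394  -0.2708  0.1317] yaw 89.68 shift [-0.01  0.08  7.97] gap 2.42 F [ 0.3  0.7 -0.1]
```

```bash
python3 -m crank '[[2.4,0,0.1,2.5,0,0,0],[2.4,0,0,2.5,0,0,0],[2.4,0,0,2,0,0,0],[2.4,0,0,1,0,0,0],[2.4,0,0,0,0,0,0]]'
python3 -m crank '[[0,0,0,0,0,0,0],[0,0,0,0,0,0,0],[0,0,0,0,0,0,0],[0,0,0,0,0,0,0]]' 30
python3 -m crank '[[0,0,1,0,0,0,0],[0,0,2,0,0,0,0],[0,0,2,0,0,0,0],[0,0,2,0,0,0,0],[0,0,2,0,0,0,0]]'
python3 -m crank '[[0,0,2,0,0,0,0],[0,0,2,0,0,0,0],[0,0,1,0,0,0,0],[0,0,0,0,0,0,0],[0,0,0,0,0,0,0]]'
python3 -c "
from h import *
to(.5545,-.273,.052)"
```

```text
t: 46.55
eef_pos: [0.3954, -0.2709, 0.0514]
ee_rot: [2.226, 2.213, 0.002]
wrist_force: [-0.1, -0.4, 0.4]
finger_gap: 0.259
grasp_force: 0.0
t: 46.95
eef_pos: [0.3957, -0.2714, 0.0524]
ee_rot: [2.226, 2.21, 0.003]
wrist_force: [-1.0, 1.1, 8.4]
finger_gap: 0.109
grasp_force: 30.0
t: 47.45
eef_pos: [0.4854, -0.2741, 0.0525]
ee_rot: [2.228, 2.207, -0.0]
wrist_force: [-1.5, -8.8, -0.9]
finger_gap: 0.11
grasp_force: 30.0
t: 47.95
eef_pos: [0.5357, -0.2757, 0.0525]
ee_rot: [2.227, 2.206, 0.0]
wrist_force: [0.2, -10.1, -2.5]
finger_gap: 0.11
grasp_force: 30.0
t 48.0 pos [ 0.5357 -0.2757  0.0525] yaw 89.44 shift [0.29 1.87 0.06] gap 1.02 F [  0.2 -10.1  -2.5]
```

```bash
python3 -m crank '[[0,0.2,0.7,0,0,0,0],[0,0.1,0.7,0,0,0,0],[0,0,0.4,0,0,0,0],[0,0,0,0,0,0,0]]'
python3 -m crank '[[0,0,0.2,0,0,0,0],[0,0,0,0,0,0,0]]'
python3 -m crank '[[2.4,0,0,0,0,0,0],[2.4,0,0,0,0,0,0],[2.4,0,0,0,0,0,0],[2.4,0,0,-2,0,0,0],[2.4,0,0,-4,0,0,0]]'
python3 -m crank '[[2.4,0,0,-4,0,0,0],[2.4,-4,0,-4,0,0,0],[2.4,-5,0,0,0,0,0],[2.4,-5,0,0,0,0,0],[2.4,-5,0,0,0,0,0]]'
python3 -m crank '[[2.4,-5,0,0,0,0,0],[2.4,-3,0,0,0,0,0],[2.4,0,0,0,0,0,0],[2.4,0,0,0,0,0,0]]'
python3 - <<'E'
from h import *
im,d=bot.grab_frame("top"); np.savez("t15.npz",im=im,d=d); bowl(im,d)
cv2.imwrite("pics/t15.png",cv2.resize(im[100:360,80:500,::-1],(800,495)))
for u in(415,427,440):
    c=im[236:290,u].astype(int).sum(1)//3; print(u,[(236+i,int(x)) for i,x in enumerate(c) if x>150])
E
```

```text
t: 48.35
eef_pos: [0.5531, -0.2762, 0.0526]
ee_rot: [2.228, 2.201, -0.003]
wrist_force: [1.7, -19.5, -5.6]
finger_gap: 0.111
grasp_force: 30.0
t: 48.55
eef_pos: [0.5535, -0.2762, 0.0525]
ee_rot: [2.23, 2.202, -0.006]
wrist_force: [-3.3, -18.7, -2.0]
finger_gap: 0.105
grasp_force: 30.0
t: 49.05
eef_pos: [0.5535, -0.2674, 0.1101]
ee_rot: [-2.226, -2.214, 0.0]
wrist_force: [-0.1, 0.3, 0.2]
finger_gap: 0.258
grasp_force: 0.0
t: 49.55
eef_pos: [0.5537, -0.4553, 0.1883]
ee_rot: [2.225, 2.213, 0.003]
wrist_force: [0.1, -0.8, -0.3]
finger_gap: 0.259
grasp_force: 0.0
t: 49.95
eef_pos: [0.5528, -0.5336, 0.1869]
ee_rot: [2.228, 2.212, 0.004]
wrist_force: [0.4, 0.5, 0.2]
finger_gap: 0.257
grasp_force: 0.0
handle n 171 mid [0.574  0.0871] ext -0.03 0.031 dir [-0.863 -0.505] -149.7
grip(tip-24mm) [0.5684 0.0838] centre [0.6564 0.1353]
415 [(236, 182), (238, 168), (239, 223), (240, 231), (241, 229), (242, 230), (243, 235), (244, 205), (259, 179), (260, 203), (261, 198), (262, 165)]
427 [(236, 182), (237, 159), (239, 212), (240, 238), (241, 228), (242, 227), (243, 233), (244, 215), (245, 152), (259, 172), (260, 200), (261, 205), (262, 203), (263, 152)]
440 [(236, 178), (237, 170), (239, 204), (240, 236), (241, 229), (242, 229), (243, 233), (244, 230), (245, 186), (259, 173), (260, 213), (261, 219), (262, 206), (263, 151)]
```

View pics/t15.png

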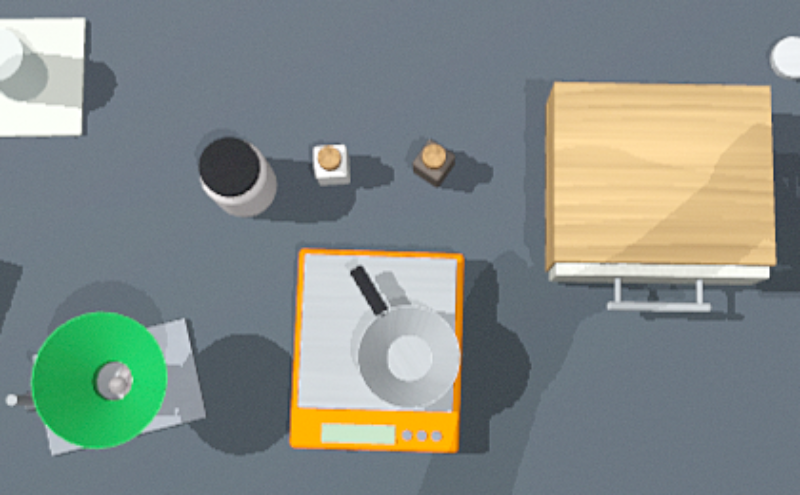

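The drawer front and bar are back at their original pixel rows. The balls show in the spout at (115,380) and the bystanders have not moved. The bowl has been knocked to crop (410,357) but is still upright on the pan, so I'll check its offset from the pan centre.

Run:
```python
from h import *
p=onz("top",[[294.7,287.2]],.102)[0]; f=onz("top",[[294.9,287.4]],.064)[0]
pan=np.array([.5265,.078]); print(p,f,np.hypot(*(p[:2]-pan)),np.hypot(*(f[:2]-pan)))
z=np.load("t15.npz"); P=cloud("top",z["d"]); 
m=(P[...,2]>.096)&(P[...,2]<.108)&(abs(P[...,0]-.495)<.09)&(abs(P[...,1]-.045)<.09)&(z["im"].min(2)>90); print("rim z spread",[(np.median(P[m&(s)][:,2])).round(4) for s in (P[...,0]>.52,P[...,0]<.47,P[...,1]>.07,P[...,1]<.01)])
# ball-like whites in spout by depth
Q=P[285:310,130:155]; print("spout z",np.percentile(Q[Q[...,2]<.09][:,2],[10,50,90]).round(3)); print(bot.sense()["wrist_force"].round(1))
```

```text
[0.49270833 0.03858611 0.102     ] [0.49400035 0.03879538 0.064     ] 0.05191658403252859 0.050923758948060296
rim z spread [np.float64(0.0996), np.float64(0.0993), np.float64(0.0993), np.float64(0.0997)]
spout z [0.023 0.045 0.072]
[ 0.2 -0.2  0.5]
```

```bash
python3 -c "
from station import bot
print(bot.hand_in())"
```

```text
the job is handed in; nothing more can be done
None
```

I handed the job in with all four balls poured into the jar as far as the cameras show, the drawer shut and the bystanders unmoved; the empty bowl was knocked after I set it down, so it stands upright on the pan about 51 mm off centre (limit 70 mm) and I did not re-centre it.

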